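# Load the spray can rack in the order of use

### The arm

A 7-joint arm with a two-finger parallel gripper is mounted at the origin on the work surface. World frame = base frame: x ahead of the robot, y to its left, z up, the work surface at z = 0. Lengths are in m, angles in rad, forces in N, time in s.
With the tool pointing down it reaches from about 0.4 to 0.85 m from the base axis. Payload 10.4 kg.
Tool frame: the origin (TCP) lies at the very end of the fingers, on their centre line; the grasp point (between the pads) lies 19 mm behind it (ctrl.grip_point_offset is the distance from the TCP to the grasp point, in m); z points along the fingers, y is the line along which they close (so a half turn about z gives the same grasp; the last joint's range is limited). The gripper opens to 87 mm and grips with 3 to 60 N. Pads are 19 mm wide; open, the fingers measure 117 mm over their backs; the gripper's body (75 mm by 190 mm) begins 51 mm behind the grasp point.
Start: joints at [-1.229, 0.332, -0.065, 1.46, 0.022, 1.35, -0.088], TCP at [0.223, 0.584, 0.223] pointing down, gripper open.
Joint ranges: [-2.6, 2.6], [-0.5, 2.12], [-1.47, 1.34], [0.16, 2.42], [-1.27, 4.41], [0.06, 2.06], [-2.6, 2.6]. Speed limits (rad/s): [2.22, 2.22, 2.79, 2.79, 3.14, 3.14, 3.14].

### API

Orientations are given as a rotation vector (axis times angle).
In Python, from plant import monitor, eyes, ctrl gives the robot as it stands.
- The arm moves only by the tool send_rows, never from a script. Its argument "plan" is a list of rows, each a list of 2 entries, a list of its own where there are three numbers: the shift along the tool's x, y, z in units of 0.05 m (1.0 is 0.05 m), then the turn, a rotation vector about the tool's x, y, z in units of 10 degrees (1.0 is 10 degrees). In form: [[[dx, dy, dz], [rx, ry, rz]], ...]. A call has 1 to 5 rows; each row shifts and turns the commanded pose from where the row before left it, along the tool's axes as they then stand; what a row does not reach is not made up. A row lasts 1/8 s, in which the tool goes at most 62.5 mm and 10.7 degrees, less where a joint would pass 70% of its speed; a pose out of reach is approached as far as the arm can. A call with a number of a shift or a turn outside -1 to 1 is refused whole. A call with a gripper value outside its range is refused whole. "hand" is the closure, from -1 (fully open) to 1 (shut), set as the call begins (left out, the last holds). The fingers move at their own pace and stop on an object; "force" is the grip in N (left out, the last holds). Time passes only in rows, so rows that do not move let the fingers close. It gives the time, the measured TCP pose, the force, the opening and the grip force at its end, in the units of the state.
- monitor.sense(): the state, without advancing time (a new reading comes with each control period).
- eyes.camera(name): name is "side" or "top" or "wrist"; returns the picture (384x512x3 uint8, red, green, blue); there is no depth.
- eyes.camera_info(name): a dict with "mtx" (3x3 intrinsics, pixels), "k1" (the pictures are not rectified: a ray, as slopes to the right and down, at radius r is drawn at 1 + k1 r^2 times it, then the intrinsics apply), "world_to_cam" (4x4, takes a point from world to camera coordinates); the wrist camera has in their place "T_tool_cam" (4x4, takes a point from camera to tool coordinates, whose origin is the TCP and whose axes are the flange's). Camera axes: x right, y down, z forward; pixel columns grow to the right and rows downward; lengths in m; the calibration is good to about 2 mm. A picture is of the moment at which its call begins: read the wrist's pose just before it. camera_info takes no time and is no camera call.
- ctrl.job_done(): hands the job in; it is judged then, once.
The state is a dict: "time_s": time; "joints": joint angles; "joint_velocities": joint speeds; "effort": joint torques, N m; "tcp_pos": TCP position; "tool_rot": TCP orientation; "wrist_force": force on the tool from outside, world axes, zero at the start; "ft_torque": the same for the moment, N m; "width": opening from 0.0 (shut) to 1.0 (fully open); "grasp_force": force on a finger pad.
Only numpy, scipy, OpenCV 4.12 (cv2) and the standard library are available. Lean on these libraries where they do the work, as an engineer would, in place of code of your own. Each camera call takes 0.05 s, during which the arm holds its last target. There are 200 camera calls.

### The job

Load the three small spray cans from the cardboard tray into the gravity-feed rack, one by one, so that they will come out at the outlet in the order they are used: grey primer first, then red paint, then clear varnish (white can, yellow cap). Lay each can on the rails at the high loading end, under the deck, with its cap towards the rack's open front, and let it roll down; in the end all three rest in a row against the outlet stop. Leave the other things on the bench where they stand.

Things in the scene. Friction and masses are not known exactly. Their poses are not given: they have to be found in the camera images.
- can_rack: Grey gravity-feed spray can rack, fixed, 165 mm deep (x), 300 wide (y), 246 high. Origin under its middle on the bench; x from its open front to its rear, y along the lane from the high loading end to the low outlet, z up. Cans lie across the lane, parallel to x, on two smooth steel rails and roll by themselves down the 12 degree slope to the outlet stop. Posts and brackets only at y = -163 and +123 mm.
- lane_load (a point): Loading place: the centre of a can lying on the rails near the high end, midway between lip and fence; at rack x = 0, y = -85 mm, 200 mm from the stop; axes as the rack's. Rails: 16 mm wide, centred at x = -42 and +42 mm, nothing between them there; they run from y = -170 mm (small end tabs) to the stop.
- lane_stop (a point): Foot of the outlet stop (two tabs 40 mm high) at the lane's low end: on the face the first can rests against, at rail-top height (45 mm above the bench), rack x = 0; axes as the rack's. Cans resting in a row have their centres 25, 74 and 123 mm before it along y.
- front_lip (a point): Top edge of the rack's front lip abreast of lane_load (rack x = -72 mm), 12 mm above the rail tops along the whole lane. The rear fence (38 mm above the rails) is at x = +72 mm; 142 mm between the two inside.
- deck_edge (a point): Middle of the lower front edge of the wire deck over the lane. The deck, with stock on it, reaches from here (rack x = -15 mm) back to the rear posts along the whole rack, level, underside 240 mm above the bench: 127 mm above lane_load. Cans go in under it from the open front.
- can_tray: Cardboard tray, fixed, 170 mm (x) by 280 (y), sides 20 to 24 high; origin under its middle on the bench. The cans lie side by side in it, 90 mm apart along y, parallel to its x, on cradle blocks (tops 21 mm above the bench, at x = +-36 to 52 mm, up to 32 mm either side of a can's axis); between the blocks only the 4 mm thick floor.
- primer_can: Primer: grey small spray can with a grey cap, a rigid plain cylinder 50 mm in diameter, 130 long with its 34 mm cap, about 160 g. Origin in its middle; x along its axis from cap (x = -65 mm) to base; y, z turn as it rolls. At the start it lies level in the tray, axis 40 mm above the bench, cap on the robot's side.
- primer_can_cap (a point): Centre of the cap's end face on the primer can.
- red_can: Paint: red small spray can with a red cap, a rigid plain cylinder 50 mm in diameter, 130 long with its 34 mm cap, about 160 g. Origin in its middle; x along its axis from cap (x = -65 mm) to base; y, z turn as it rolls. At the start it lies level in the tray, axis 40 mm above the bench, cap on the robot's side.
- red_can_cap (a point): Centre of the cap's end face on the red can.
- varnish_can: Clear varnish: white small spray can with a pale band and a yellow cap, a rigid plain cylinder 50 mm in diameter, 130 long with its 34 mm cap, about 160 g. Origin in its middle; x along its axis from cap (x = -65 mm) to base; y, z turn as it rolls. At the start it lies level in the tray, axis 40 mm above the bench, cap on the robot's side.
- varnish_can_cap (a point): Centre of the cap's end face on the varnish can.
- teal_bottle: Bystander: teal paint bottle with a white cap, 48 mm diameter, 120 mm tall; origin under its base.
- black_can: Bystander: full-size black spray can standing upright, 65 mm diameter, 190 mm tall; origin under its base.
- brush_jar: Bystander: glass jar with brushes in it, 76 mm diameter, brushes up to 225 mm high; origin under its base.
- tape_roll: Bystander: roll of masking tape lying flat, 84 mm diameter, 24 mm high; origin under its middle.
- palette_knife: Bystander: palette knife with a wooden handle, 196 mm long, 16 mm high; origin near its middle on the bench, blade along +x.
- ink_tin: Bystander: blue-banded metal ink tin, 84 mm diameter, 79 mm tall; origin under its base.
Mind the look-alikes: they are no part of the job. What is shaped like the primer_can but green is not meant.

How it is judged:
On the way, in this order (a step that is already met when the one before it is completed fails the run):
1. the primer can is brought to the rails at the high end of the lane (y of primer_can in the frame of lane_stop between -0.26 and -0.14 m and z of primer_can in the frame of lane_stop between 0.045 and 0.115 m and x of primer_can in the frame of lane_stop between -0.025 and 0.025 m), for 0.1 s.
2. the primer can has rolled down and rests next in the row against the outlet stop (y of primer_can in the frame of lane_stop between -0.035 and -0.015 m and z of primer_can in the frame of lane_stop between 0.0229 and 0.0389 m and x of primer_can in the frame of lane_stop between -0.012 and 0.012 m and angle between the x axis of primer_can and the x axis of can_rack, either way round below 0.15 rad and x of primer_can_cap in the frame of lane_stop below -0.045 m and linear speed of primer_can below 0.03 m/s), for 0.2 s.
3. the red can is brought to the rails at the high end of the lane (y of red_can in the frame of lane_stop between -0.26 and -0.14 m and z of red_can in the frame of lane_stop between 0.045 and 0.115 m and x of red_can in the frame of lane_stop between -0.025 and 0.025 m), for 0.1 s.
4. the red can has rolled down and rests next in the row against the outlet stop (all of step 2 and y of red_can in the frame of lane_stop between -0.084 and -0.064 m and z of red_can in the frame of lane_stop between 0.0333 and 0.0493 m and x of red_can in the frame of lane_stop between -0.012 and 0.012 m and angle between the x axis of red_can and the x axis of can_rack, either way round below 0.15 rad and x of red_can_cap in the frame of lane_stop below -0.045 m and linear speed of red_can below 0.03 m/s), for 0.2 s.
5. the varnish can is brought to the rails at the high end of the lane (y of varnish_can in the frame of lane_stop between -0.26 and -0.14 m and z of varnish_can in the frame of lane_stop between 0.045 and 0.115 m and x of varnish_can in the frame of lane_stop between -0.025 and 0.025 m), for 0.1 s.
At the end, for the whole second after the job is handed in: Cans at rest on the lane's rails in a row from the stop: primer, red, varnish, centres 25, 74, 123 mm before the stop (within 10 mm along the lane, 12 mm across, 8 mm in height), parallel to the rack's x within 0.15 rad, caps at its front; released (all of step 4 and y of varnish_can in the frame of lane_stop between -0.133 and -0.113 m and z of varnish_can in the frame of lane_stop between 0.0437 and 0.0597 m and x of varnish_can in the frame of lane_stop between -0.012 and 0.012 m and angle between the x axis of varnish_can and the x axis of can_rack, either way round below 0.15 rad and x of varnish_can_cap in the frame of lane_stop below -0.045 m and linear speed of varnish_can below 0.03 m/s); the robot touches nothing.
It fails at once if one of the bystanders is pushed more than 30 mm or tipped over (distance of any of teal_bottle, black_can, brush_jar, tape_roll, palette_knife, ink_tin from where it was at the start of the episode above 0.03 m or angle between any of teal_bottle, black_can, brush_jar, tape_roll, palette_knife, ink_tin's own z axis and vertical above 0.5 rad).
It also fails if it takes over 64 s, if anything falls off the work surface, if the arm or the gripper's body presses on something with over 40 N, if the wrist force passes 120 N, or if a joint passes its speed limit or range.

## Working session

There is one attempt and no reset: what is moved stays moved. The work goes in short steps, Python scripts to look and compute and a tool call to move; the robot and the scene stay as the last step left them, time stands still between calls to the robot, and variables do not carry over. Pictures are saved under pics/ and viewed, at most 10 in all, crops included, and the job is handed in when it is done.

Besides the shell and the picture viewer there is one more tool, called after ">>>" by a JSON object that holds its "fn" and its "kwargs", one argument or row to a line. send_rows: Moves the arm, as the interface text tells. Its arguments: {"type":"object","properties":{"plan":{"type":"array","items":{"type":"array"}},"hand":{"type":"number"},"force":{"type":"number"}},"required":["plan"]}

```bash
ls; mkdir -p pics
python3 - <<'E'
from plant import monitor, eyes, ctrl
import cv2, numpy as np
s=monitor.sense(); print(s)
for n in ["side","top"]:
    im=eyes.camera(n); cv2.imwrite(f"pics/{n}0.png",im[:,:,::-1]); print(n,eyes.camera_info(n))
print(eyes.camera_info("wrist"), ctrl.grip_point_offset)
E
```

```text
pics
{'time_s': 0.0, 'joints': array([-1.22861031,  0.33286792, -0.064731  ,  1.4609575 ,  0.02158131,
        1.34990343, -0.08849804]), 'joint_velocities': array([ 4.17959127e-04, -7.04302277e-04,  9.17466064e-04, -1.29079116e-04,
        1.56988915e-03, -1.46307131e-05,  1.01705835e-03]), 'effort': array([ 4.07216730e-04, -6.23251247e+01,  2.47356546e-02, -3.89900994e+01,
       -6.13435591e-02,  3.95122357e-02,  1.51147924e-04]), 'tcp_pos': array([0.22280914, 0.58350968, 0.22174876]), 'tool_rot': array([-5.69717398e-01, -3.08927565e+00,  2.23694979e-03]), 'wrist_force': array([ 0.70240503,  0.21988183, -0.42651617]), 'ft_torque': array([-0.01881283,  0.01553204,  0.02725519]), 'grasp_force': 0.0, 'width': 0.9989148115417721}
side {'mtx': array([[387.94379164,   0.        , 250.68759854],
       [  0.        , 387.94379164, 195.2130922 ],
       [  0.        ,   0.        ,   1.        ]]), 'k1': 0.033904288601619946, 'world_to_cam': array([[ 0.88759053, -0.46057112, -0.007569  , -0.49453699],
       [-0.30423906, -0.57381892, -0.7603752 ,  0.26845929],
       [ 0.34586362,  0.677
[... 503 characters left out ...]
-6.35656274e-04, -9.80848825e-01,
         1.40148402e+00],
       [ 0.00000000e+00,  0.00000000e+00,  0.00000000e+00,
         1.00000000e+00]])}
{'mtx': array([[280.48251653,   0.        , 257.28532542],
       [  0.        , 280.48251653, 192.89357219],
       [  0.        ,   0.        ,   1.        ]]), 'k1': 0.013311456445668859, 'T_tool_cam': array([[ 1.18937790e-03, -9.62905763e-01, -2.69835277e-01,
         7.37981963e-02],
       [ 9.99999142e-01,  1.29325116e-03, -2.07171271e-04,
         8.00365527e-04],
       [ 5.48451196e-04, -2.69834800e-01,  9.62906475e-01,
        -1.62797844e-01],
       [ 0.00000000e+00,  0.00000000e+00,  0.00000000e+00,
         1.00000000e+00]])} 0.0187
```

View pics/top0.png

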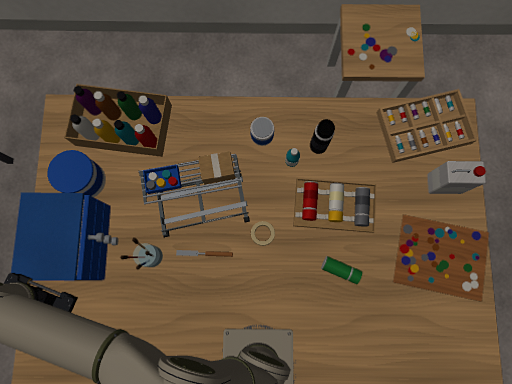

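View pics/side0.png

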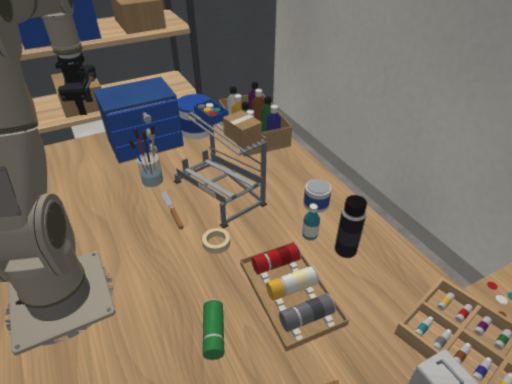

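The top view shows the tray at about (335,205), with red at (310,200), varnish at (336,202) and primer at (362,207). The rack is around (200,195), the green decoy at (342,270), and the tape, knife and brush jar sit in front of the rack. The side view agrees, and the rack's high end faces the tray. Next I'll enlarge the rack and segment the cans.

```bash
cat > h.py <<'E'
import cv2, numpy as np
from plant import monitor, eyes, ctrl
from scipy.spatial.transform import Rotation as R
def ray(n,uv,pose=None):
    c=eyes.camera_info(n); K=c["mtx"]; d=(np.array(uv,float)-K[:2,2])/[K[0,0],K[1,1]]
    r=np.linalg.norm(d); q=r
    for _ in range(20): q=r/(1+c["k1"]*q*q)
    d=np.append(d*(q/r if r>0 else 1),1)
    if n=="wrist":
        T=np.eye(4); T[:3,:3]=R.from_rotvec(pose[1]).as_matrix(); T[:3,3]=pose[0]; T=T@c["T_tool_cam"]
    else: T=np.linalg.inv(c["world_to_cam"])
    return T[:3,3],T[:3,:3]@d
def onz(n,uv,z,pose=None):
    o,d=ray(n,uv,pose); return o+d*(z-o[2])/d[2]
def proj(n,p,pose=None):
    c=eyes.camera_info(n)
    if n=="wrist":
        T=np.eye(4); T[:3,:3]=R.from_rotvec(pose[1]).as_matrix(); T[:3,3]=pose[0]; M=np.linalg.inv(T@c["T_tool_cam"])
    else: M=c["world_to_cam"]
    q=M[:3,:3]@p+M[:3,3]; s=q[:2]/q[2]; s=s*(1+c["k1"]*(s@s)); return s*np.diag(c["mtx"])[:2]+c["mtx"][:2,2]
def tri(uv1,uv2,n1="top",n2="side"):
    (a,u),(b,v)=ray(n1,uv1),ray(n2,uv2)
    t=np.linalg.lstsq(np.c_[u,-v],b-a,rcond=None)[0]; p,q=a+u*t[0],b+v*t[1]
    return (p+q)/2,np.linalg.norm(p-q)
E
python3 - <<'E'
from h import *
t=cv2.imread("pics/top0.png"); s=cv2.imread("pics/side0.png")
a=cv2.resize(t[145:245,130:390],None,fx=3,fy=3,interpolation=cv2.INTER_CUBIC)
b=cv2.resize(s[100:230,165:285],None,fx=4.5,fy=4.5,interpolation=cv2.INTER_CUBIC)
cv2.imwrite("pics/tc.png",a);cv2.imwrite("pics/sc.png",b)
hsv=cv2.cvtColor(t,cv2.COLOR_BGR2HSV)
m=np.zeros(t.shape[:2],np.uint8); m[175:235,292:378]=1
H,S,V=hsv[...,0],hsv[...,1],hsv[...,2]
for n,k in dict(red=((H<6)|(H>174))&(S>150),yellow=(H>20)&(H<32)&(S>180)&(V>120),white=(S<60)&(V>170),grey=(S<70)&(V<125)&(V>40)).items():
    k=(k&(m>0)).astype(np.uint8)
    cc=cv2.connectedComponentsWithStats(k)
    for i in range(1,cc[0]):
        if cc[2][i,4]>40: print(n,cc[2][i],cc[3][i])
E
```

```text
red [303 182  15  27 349] [310.19484241 194.53581662]
red [302 209  15  12 148] [309.00675676 214.31081081]
yellow [329 211  11   9  93] [333.89247312 215.11827957]
grey [329 183  15  10  50] [338.08 186.9 ]
grey [347 187  23  38 482] [360.87344398 205.91908714]
grey [338 200   6  11  44] [340.47727273 205.43181818]
```

View pics/tc.png

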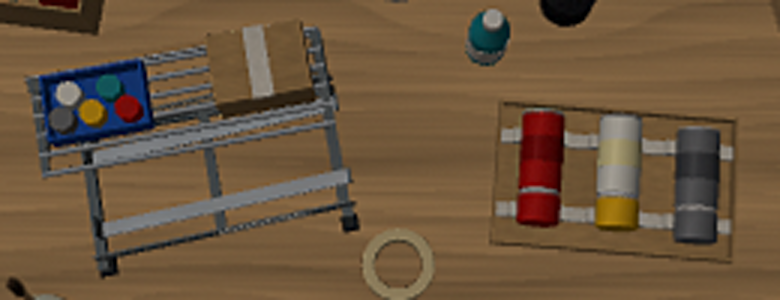

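View pics/sc.png

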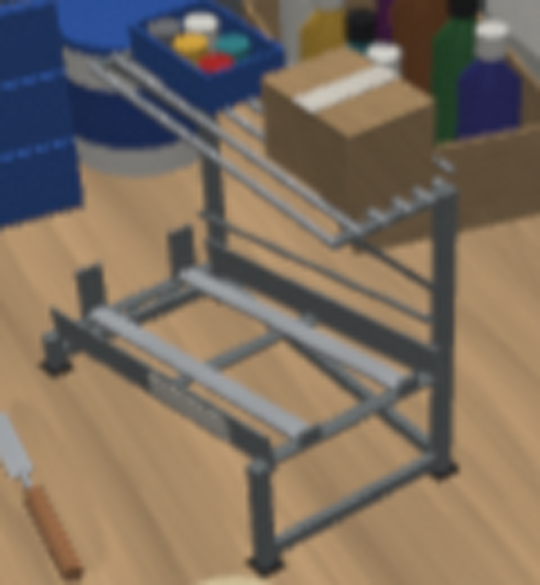

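The crops show the rack's outlet stop tabs at the left, world +y. The high loading end is on the right. The front rail runs from crop px (105,229) to (350,177). The caps face the robot. Now I'll compute the rack pose and can positions.

Run:
```python
from h import *
from scipy.optimize import least_squares
rz=lambda y:.045+(.115-y)*np.tan(np.radians(12))
T=lambda u,v:np.array([130+u/3,145+v/3]); S=lambda u,v:np.array([165+u/4.5,100+v/4.5])
P=[("top",T(350,177),(-.042,-.165)),("top",T(104,229),(-.042,.113)),("side",S(303,437),(-.042,-.165)),("side",S(97,315),(-.042,.113)),
   ("side",S(406,382),(.042,-.165)),("side",S(187,274),(.042,.113))]
def W(p,q):
    c,s=np.cos(q[2]),np.sin(q[2]); return np.array([q[0]+c*p[0]-s*p[1],q[1]+s*p[0]+c*p[1],rz(p[1])])
f=lambda q:np.concatenate([proj(n,W(p,q))-uv for n,uv,p in P])
r=least_squares(f,[.5,.15,.15],loss="soft_l1"); print("rack",r.x,f(r.x).reshape(-1,2).round(1).tolist())
np.save("rack.npy",r.x)
# cans: crop px cap end/base end centres -> on z=.04 (axis height)
for n,c,b in [("red",(538,224),(543,113)),("varn",(617,227),(620,118)),("prim",(695,240),(698,129))]:
    C=onz("top",T(*c),.045);B=onz("top",T(*b),.045);m=(C+B)/2; d=B-C
    print(n,m.round(4),np.linalg.norm(d[:2]).round(4),np.degrees(np.arctan2(d[1],d[0])).round(1))
tc=[onz("top",T(*p),.022) for p in [(497,103),(735,120),(732,262),(490,242)]]
print("tray",np.mean(tc,0).round(4)); d=tc[0]-tc[1];print(np.degrees(np.arctan2(-d[0],d[1])),np.linalg.norm(d))
d=tc[3]-tc[2];print(np.degrees(np.arctan2(-d[0],d[1])))
print([proj("top",W(p,r.x)).round(0) for p in [(0,-.085),(0,.115)]])
for n,uv in [("tape",(262,233)),("jar",(150,257)),("knifeend",(232,254)),("green",(342,270)),("teal",(292,160))]: print(n,onz("top",uv,.02).round(3))
```

```text
rack [0.53016669 0.21492471 0.19110738] [[-0.7, -0.3], [1.6, -0.1], [0.3, -0.3], [-0.0, -0.5], [-0.8, 0.9], [-0.1, -0.1]]
red [ 0.5424 -0.1743  0.045 ] 0.1301 -3.3
varn [ 0.5385 -0.2639  0.045 ] 0.1275 -3.0
prim [ 0.5253 -0.3528  0.045 ] 0.1295 -3.7
tray [ 0.5321 -0.2616  0.022 ]
-3.6863429110729755 0.28029509443953493
-4.2095379208085655
[array([220., 197.]), array([164., 209.])]
tape [ 0.433 -0.009  0.02 ]
jar [0.348 0.372 0.02 ]
knifeend [0.36  0.093 0.02 ]
green [ 0.31  -0.282  0.02 ]
teal [ 0.696 -0.114  0.02 ]
```

```bash
cat >> h.py <<'E'
def rot(psi,th):
    c,s=np.cos,np.sin
    z=np.array([c(psi)*s(th),s(psi)*s(th),-c(th)]); y=np.array([-s(psi),c(psi),0]); return np.c_[np.cross(y,z),y,z]
def plan(wps,P=None,Q=None,step=.048,ang=9.5):
    """wps: list of (pos,rotmatrix[,step]) -> rows in tool units, calls of 5"""
    st=monitor.sense(); P=st["tcp_pos"].copy() if P is None else P; Q=R.from_rotvec(st["tool_rot"]) if Q is None else Q
    rows=[]
    for w in wps:
        T=R.from_matrix(w[1]); sp=w[2] if len(w)>2 else step
        n=max(1,int(np.ceil(max(np.linalg.norm(w[0]-P)/sp,np.degrees((Q.inv()*T).magnitude())/ang))))
        for k in range(n,0,-1):
            d=np.round(Q.inv().apply((w[0]-P)/k)/.05,2); t=np.round(np.degrees((Q.inv()*T).as_rotvec()/k)/10,2)
            rows.append([d.tolist(),t.tolist()]); P=P+Q.apply(d*.05); Q=Q*R.from_rotvec(np.radians(t*10))
    for i in range(0,len(rows),5): print(str(rows[i:i+5]).replace(" ",""))
    return P,Q
TH=np.radians(35)
def grip(c,psi,back=0.,th=TH,ax=-.015,dep=.012,up=0.):
    M=rot(psi,th); return np.asarray(c)+ax*np.array([np.cos(psi),np.sin(psi),0])+(dep-back)*M[:,2]+[0,0,up],M
def rk(x,y,z=0):
    q=np.load("rack.npy"); c,s=np.cos(q[2]),np.sin(q[2]); return np.array([q[0]+c*x-s*y,q[1]+s*x+c*y,z])
E
python3 - <<'E'
from h import *
psi=-.065
M=rot(psi,np.radians(0)); M1=rot(0.2,0)
g=grip([.527,-.353,.04],psi,back=.12,up=.03); print(g[0])
plan([(np.array([.27,.50,.36]),M1),(np.array([.42,.0,.36]),M),g])
print(rk(0,-.065,.113),rk(0,.115))
E
```

```text
[ 0.45021624 -0.34800201  0.15846842]
[[[-0.37,-0.31,-0.69],[-0.0,-0.0,-0.81]],[[-0.32,-0.36,-0.69],[-0.0,-0.0,-0.81]],[[-0.27,-0.39,-0.69],[-0.0,-0.0,-0.81]],[[-0.21,-0.43,-0.69],[-0.01,-0.0,-0.81]],[[-0.09,-0.95,-0.0],[0.0,-0.0,0.14]]]
[[[-0.11,-0.94,-0.0],[0.0,-0.0,0.14]],[[-0.13,-0.94,-0.0],[0.0,-0.0,0.14]],[[-0.15,-0.94,-0.0],[0.0,-0.0,0.14]],[[-0.18,-0.93,-0.0],[0.0,-0.0,0.14]],[[-0.2,-0.93,-0.0],[0.0,-0.0,0.14]]]
[[[-0.22,-0.92,-0.0],[0.0,-0.0,0.14]],[[-0.25,-0.92,-0.0],[0.0,-0.0,0.14]],[[-0.27,-0.91,-0.0],[0.0,-0.0,0.13]],[[-0.29,-0.9,-0.0],[0.0,-0.0,0.14]],[[-0.31,-0.9,-0.01],[0.0,-0.0,0.13]]]
[[[-0.12,-0.77,0.45],[0.0,-0.39,0.0]],[[-0.09,-0.77,0.45],[0.0,-0.39,0.0]],[[-0.05,-0.77,0.46],[0.0,-0.39,0.0]],[[-0.02,-0.77,0.46],[0.0,-0.39,0.0]],[[0.01,-0.77,0.46],[0.0,-0.39,0.0]]]
[[[0.04,-0.76,0.46],[0.0,-0.39,0.0]],[[0.07,-0.77,0.46],[0.0,-0.39,0.0]],[[0.1,-0.76,0.45],[0.0,-0.39,0.0]],[[0.13,-0.77,0.45],[0.0,-0.38,0.0]]]
[0.5425132  0.15110806 0.113     ] [0.50832288 0.32783107 0.        ]
```

>>> {"fn": "send_rows", "kwargs": {
  "plan": [
    [[-0.37,-0.31,-0.69],[0,0,-0.81]],
    [[-0.32,-0.36,-0.69],[0,0,-0.81]],
    [[-0.27,-0.39,-0.69],[0,0,-0.81]],
    [[-0.21,-0.43,-0.69],[0,0,-0.81]],
    [[-0.09,-0.95,0],[0,0,0.14]]
  ],
  "hand": -1,
  "force": 25
}}

```text
time_s: 0.72
tcp_pos: [0.2839, 0.4553, 0.3625]
tool_rot: [-0.282, 3.128, 0.005]
wrist_force: [0.5, 0.0, -0.4]
width: 0.999
grasp_force: 0.0
```

>>> {"fn": "send_rows", "kwargs": {
  "plan": [
    [[-0.11,-0.94,0],[0,0,0.14]],
    [[-0.13,-0.94,0],[0,0,0.14]],
    [[-0.15,-0.94,0],[0,0,0.14]],
    [[-0.18,-0.93,0],[0,0,0.14]],
    [[-0.2,-0.93,0],[0,0,0.14]]
  ]
}}

```text
time_s: 1.35
tcp_pos: [0.3519, 0.2257, 0.3603]
tool_rot: [0.084, -3.14, -0.0]
wrist_force: [0.4, 0.7, 0.1]
width: 1.002
grasp_force: 0.0
```

>>> {"fn": "send_rows", "kwargs": {
  "plan": [
    [[-0.22,-0.92,0],[0,0,0.14]],
    [[-0.25,-0.92,0],[0,0,0.14]],
    [[-0.27,-0.91,0],[0,0,0.13]],
    [[-0.29,-0.9,0],[0,0,0.14]],
    [[-0.31,-0.9,0],[0,0,0.13]]
  ]
}}

```text
time_s: 1.98
tcp_pos: [0.4202, -0.0015, 0.3604]
tool_rot: [-0.103, -3.14, -0.0]
wrist_force: [0.5, 0.4, 1.0]
width: 0.996
grasp_force: 0.0
```

>>> {"fn": "send_rows", "kwargs": {
  "plan": [
    [[-0.12,-0.77,0.45],[0,-0.39,0]],
    [[-0.09,-0.77,0.45],[0,-0.39,0]],
    [[-0.05,-0.77,0.46],[0,-0.39,0]],
    [[-0.02,-0.77,0.46],[0,-0.39,0]],
    [[0.01,-0.77,0.46],[0,-0.39,0]]
  ]
}}

```text
time_s: 2.6
tcp_pos: [0.4364, -0.195, 0.248]
tool_rot: [0.09, 2.797, -0.015]
wrist_force: [0.6, -0.5, 0.4]
width: 1.003
grasp_force: 0.0
```

>>> {"fn": "send_rows", "kwargs": {
  "plan": [
    [[0.04,-0.76,0.46],[0,-0.39,0]],
    [[0.07,-0.77,0.46],[0,-0.39,0]],
    [[0.1,-0.76,0.45],[0,-0.39,0]],
    [[0.13,-0.77,0.45],[0,-0.38,0]],
    [[0,0,0],[0,0,0]]
  ]
}}

```text
time_s: 3.22
tcp_pos: [0.4474, -0.3513, 0.1562]
tool_rot: [0.093, 2.531, -0.024]
wrist_force: [0.7, 1.1, 0.7]
width: 1.0
grasp_force: 0.0
```

Run:
```python
from h import *
s=monitor.sense(); pose=(s["tcp_pos"],s["tool_rot"]); M=R.from_rotvec(pose[1]).as_matrix(); print(np.degrees(np.arctan2(-M[0,1],M[1,1])),np.degrees(np.arccos(-M[2,2])),pose[0])
im=eyes.camera("wrist")[:,:,::-1].copy(); np.save("w1.npy",np.r_[pose[0],pose[1]]); cv2.imwrite("pics/w1.png",im)
```

```text
-4.126715465463794 34.89259255014696 [ 0.44737589 -0.35125274  0.15618807]
```

View pics/w1.png

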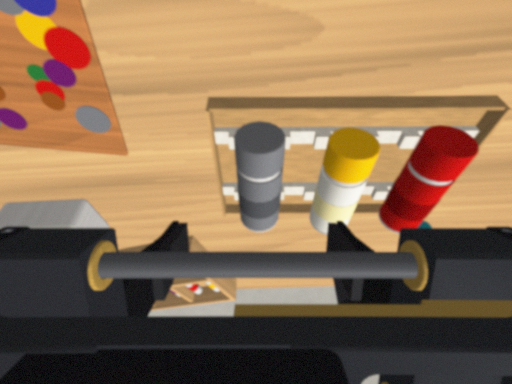

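The wrist view shows primer at the left (cap disc rim about (260,124), base about (259,228)), varnish in the middle and red at the right. The fingertips are at columns 185 and 330. I'll refine the primer from the midlines at axis height.

Run:
```python
from h import *
w=np.load("w1.npy"); pose=(w[:3],w[3:])
im=cv2.imread("pics/w1.png"); hsv=cv2.cvtColor(im,cv2.COLOR_BGR2HSV)
H,S,V=cv2.split(hsv)
out={}
for n,k in dict(prim=(S<60)&(V<130)&(V>30),red=((H<6)|(H>174))&(S>120)).items():
    k=k.astype(np.uint8); k[:115]=0;k[232:]=0;k[:,:230]=0;
    k=cv2.morphologyEx(k,cv2.MORPH_OPEN,np.ones((7,7)))
    for r in (150,165,200,212):
        x=np.flatnonzero(k[r]); x=x[x<300] if n=="prim" else x
        if len(x): print(n,r,x[0],x[-1],onz("wrist",((x[0]+x[-1])/2,r),.046,pose).round(4))
    rr=np.flatnonzero(k.any(1)); print(rr[0],rr[-1])
for n,(u,v) in dict(prim=(260,124),varn=(355,129),red=(450,127)).items(): print(n,"cap low rim",onz("wrist",(u,v),.016,pose).round(4))
for p in [(-.065,.0,-.025),(.065,0,.025)]:
    c=np.array([.5253,-.3528,.04]); a=-.065; print(proj("wrist",c+[p[0]*np.cos(a),p[0]*np.sin(a),p[2]],pose))
```

```text
prim 150 235 277 [ 0.4746 -0.3532  0.046 ]
prim 165 237 257 [ 0.4939 -0.3637  0.046 ]
prim 200 239 279 [ 0.552  -0.3554  0.046 ]
prim 212 241 277 [ 0.5759 -0.357   0.046 ]
123 227
red 150 415 476 [ 0.4883 -0.1735  0.046 ]
red 165 411 466 [ 0.5085 -0.1716  0.046 ]
red 200 386 438 [ 0.5654 -0.1778  0.046 ]
red 212 380 428 [ 0.5894 -0.1791  0.046 ]
127 230
prim cap low rim [ 0.4674 -0.3486  0.016 ]
varn cap low rim [ 0.4808 -0.2527  0.016 ]
red cap low rim [ 0.4857 -0.158   0.016 ]
[259.57375486 117.54736808]
[259.89757038 231.38921708]
```

Run:
```python
from h import *
g=grip([.526,-.3535,.04],-.065); print(g[0])
P,Q=plan([g])
P,Q=plan([(g[0]+[0,0,.10],g[1])],P,Q)
```

```text
[ 0.51790006 -0.35297276  0.03017018]
[[[0.08,0.0,0.72],[0.0,-0.0,-0.0]],[[0.08,0.0,0.72],[0.0,-0.0,-0.01]],[[0.09,0.0,0.72],[0.0,-0.0,-0.0]],[[0.08,0.0,0.72],[0.0,-0.01,-0.01]]]
[[[-0.38,0.0,-0.55],[0.0,0.0,0.0]],[[-0.38,0.0,-0.54],[0.0,0.0,0.0]],[[-0.38,0.0,-0.55],[0.0,0.0,0.0]]]
```

>>> {"fn": "send_rows", "kwargs": {
  "plan": [
    [[0.08,0,0.72],[0,0,0]],
    [[0.08,0,0.72],[0,0,0]],
    [[0.09,0,0.72],[0,0,0]],
    [[0.08,0,0.72],[0,0,0]],
    [[0,0,0],[0,0,0]]
  ]
}}

```text
time_s: 3.9
tcp_pos: [0.4668, -0.2946, 0.0999]
tool_rot: [0.095, 2.524, -0.086]
wrist_force: [-0.3, 0.8, 1.0]
width: 1.001
grasp_force: 0.0
```

>>> {"fn": "send_rows", "kwargs": {
  "plan": [
    [[0,0,0],[0,0,0]],
    [[0,0,0],[0,0,0]],
    [[0,0,0],[0,0,0]],
    [[0,0,0],[0,0,0]]
  ],
  "hand": 1,
  "force": 25
}}

```text
time_s: 4.4
tcp_pos: [0.4663, -0.2972, 0.1001]
tool_rot: [0.101, 2.523, -0.088]
wrist_force: [-0.0, -0.7, -1.1]
width: 0.628
grasp_force: 0.0
```

Run:
```python
from h import *
s=monitor.sense(); print(s["joints"].round(3)); print(s["width"],s["grasp_force"])
```

```text
[-0.787 -0.499  1.339  2.323  0.509  0.407  1.739]
0.6281912953475118 0.0
```

>>> {"fn": "send_rows", "kwargs": {
  "plan": [
    [[0,0,-0.5],[0,0,0]],
    [[0,0,-0.5],[0,0,0]],
    [[0,0,0],[0,0,0]]
  ],
  "hand": -1
}}

```text
time_s: 4.78
tcp_pos: [0.4371, -0.2941, 0.1416]
tool_rot: [0.104, 2.521, -0.09]
wrist_force: [-0.0, -0.2, 0.8]
width: 0.889
grasp_force: 0.0
```

Run:
```python
from h import *
s=monitor.sense(); print(s["joints"].round(3)); print(s["width"],s["tcp_pos"],s["tool_rot"])
```

```text
[-0.5   -0.499  1.063  2.332  0.33   0.507  1.88 ]
0.8887287175565634 [ 0.43710588 -0.29410109  0.14156168] [ 0.10419435  2.52135869 -0.08960571]
```

```bash
cat > kin.py <<'E'
from h import *
from scipy.optimize import least_squares
D=[([-1.22861031,.33286792,-.064731,1.4609575,.02158131,1.34990343,-.08849804],[.22280914,.58350968,.22174876],[-.569717398,-3.08927565,.00223694979]),
([-.787,-.499,1.339,2.323,.509,.407,1.739],[.4663,-.2972,.1001],[.101,2.523,-.088]),
([-.5,-.499,1.063,2.332,.33,.507,1.88],[.43710588,-.29410109,.14156168],[.10419435,2.52135869,-.08960571])]
def fk(q,p,sg):
    rz=lambda a:R.from_euler("z",a); ry=lambda a:R.from_euler("y",a)
    h,a,b,w,e1,e2,o1,o7=p; T=rz(sg[0]*q[0]+o1)*ry(q[1]); x=np.array([0,0,h])+T.apply([0,0,a])
    T=T*rz(sg[1]*q[2]); x=x+T.apply([e1,0,0]); T=T*ry(q[3]); x=x+T.apply([e2,0,b]); T=T*rz(sg[2]*q[4])*ry(q[5]); x=x+T.apply([0,0,w]); return x,T*rz(sg[3]*q[6]+o7)
E
python3 - <<'E'
from kin import *
import itertools
res=[]
for sg in itertools.product([1,-1],repeat=4):
  for o7 in (0,np.pi/2,np.pi,-np.pi/2):
    def f(p): return np.concatenate([np.r_[fk(q,p,sg)[0]-x,.3*(fk(q,p,sg)[1].inv()*R.from_rotvec(r)).as_rotvec()] for q,x,r in D])
    r=least_squares(f,[.34,.4,.4,.3,0,0,0,o7]); res.append((r.cost,sg,r.x.round(4)))
for r in sorted(res,key=lambda t:t[0])[:3]: print(r)
E
```

```text
(np.float64(0.00015936653963326622), (-1, -1, -1, -1), array([ 0.2591,  0.4318,  0.5005,  0.3623, -0.01  , -0.0248, -0.0624,
        1.5162]))
(np.float64(0.00015936653963326972), (-1, -1, -1, -1), array([ 0.2591,  0.4318,  0.5005,  0.3623, -0.01  , -0.0248, -0.0624,
        1.5162]))
(np.float64(0.00015936653963333924), (-1, -1, -1, -1), array([ 0.2591,  0.4318,  0.5005,  0.3623, -0.01  , -0.0248, -0.0624,
       -4.767 ]))
```

```bash
sed -i 's/^TH=.*/TH=np.radians(22)/; s/ax=-.015/ax=-.028/' h.py
python3 - <<'E'
from h import *
g=grip([.526,-.3535,.04],-.065); print(g[0])
P,Q=plan([(g[0]+[0,0,.19],g[1])])
P,Q=plan([(g[0],g[1])],P,Q)
E
```

```text
[ 0.50254492 -0.35197327  0.02887379]
[[[-0.67,-0.36,-0.13],[-0.1,0.45,-0.01]],[[-0.66,-0.36,-0.2],[-0.09,0.45,-0.02]],[[-0.65,-0.36,-0.25],[-0.1,0.44,-0.01]]]
[[[0.36,-0.0,0.88],[0.0,0.0,-0.0]],[[0.36,-0.0,0.88],[0.0,0.0,-0.0]],[[0.35,-0.0,0.88],[0.0,0.0,-0.0]],[[0.36,-0.01,0.88],[0.0,0.0,-0.0]]]
```

>>> {"fn": "send_rows", "kwargs": {
  "plan": [
    [[-0.67,-0.36,-0.13],[-0.1,0.45,-0.01]],
    [[-0.66,-0.36,-0.2],[-0.09,0.45,-0.02]],
    [[-0.65,-0.36,-0.25],[-0.1,0.44,-0.01]],
    [[0,0,0],[0,0,0]],
    [[0,0,0],[0,0,0]]
  ],
  "hand": -1
}}

```text
time_s: 5.4
tcp_pos: [0.4904, -0.3363, 0.2251]
tool_rot: [0.086, 2.747, -0.029]
wrist_force: [0.5, -0.4, 0.3]
width: 0.997
grasp_force: 0.0
```

```bash
cat > st.py <<'E'
from h import *
s=monitor.sense(); print(s["joints"].round(3).tolist(), s["tcp_pos"].round(4).tolist(), s["tool_rot"].round(4).tolist())
E
python3 st.py
```

```text
[-0.966, -0.499, 1.34, 1.906, 0.421, 0.996, 1.78] [0.4904, -0.3363, 0.2251] [0.0858, 2.7471, -0.0286]
```

```bash
cat >> kin.py <<'E'
D.append(([-.966,-.499,1.34,1.906,.421,.996,1.78],[.4904,-.3363,.2251],[.0858,2.7471,-.0286]))
SG=(-1,-1,-1,-1)
def fk(q,p,sg=SG):
    rz=lambda a:R.from_euler("z",a); ry=lambda a:R.from_euler("y",a)
    h,a,b,w,e1,e2,e3,o1,o7=p; T=rz(sg[0]*q[0]+o1)*ry(q[1]); x=np.array([0,0,h])+T.apply([0,0,a])
    T=T*rz(sg[1]*q[2]); x=x+T.apply([e1,0,0]); T=T*ry(q[3]); x=x+T.apply([e2,0,b]); T=T*rz(sg[2]*q[4])*ry(q[5]); x=x+T.apply([e3,0,w]); return x,T*rz(sg[3]*q[6]+o7)
E
python3 - <<'E'
from kin import *
for o1 in (0,):
  for s2 in [1]:
    def f(p): return np.concatenate([np.r_[fk(q,p)[0]-x,.3*(fk(q,p)[1].inv()*R.from_rotvec(r)).as_rotvec()] for q,x,r in D])
    r=least_squares(f,[.26,.43,.5,.36,0,0,0,0,1.57]); print(r.cost,r.x.round(4)); print(f(r.x).reshape(-1,6).round(4)); np.save("p.npy",r.x)
# orientation alone: fit per-joint offsets
def g(v):
    e=[]
    for q,x,r_ in D:
        q=np.array(q)+np.r_[0,v[:5],0]; e.append((fk(q,np.r_[r.x[:7],v[5:7]])[1].inv()*R.from_rotvec(r_)).as_rotvec())
    return np.concatenate(e)
k=least_squares(g,np.r_[np.zeros(5),0,1.57]); print(k.cost,k.x.round(4))
E
```

```text
0.0003221009186254074 [ 0.2858  0.4349  0.506   0.366   0.0168 -0.0032  0.0228 -0.0624  1.5155]
[[-0.0052  0.0062 -0.0048  0.     -0.     -0.0021]
 [ 0.0001 -0.0015 -0.0026 -0.0108 -0.0011  0.0012]
 [ 0.0078  0.0048  0.0006 -0.0108 -0.0011  0.0016]
 [-0.011   0.0006  0.0068 -0.0072 -0.0002 -0.0006]]
5.838417507424112e-07 [-2.00e-04  4.00e-04  4.00e-04 -1.00e-04 -3.00e-04 -4.00e-04  1.57e+00]
```

Run:
```python
from kin import *
def F(p): return np.concatenate([fk(q,np.r_[p,0,np.pi/2])[0]-x for q,x,r in D])
r=least_squares(F,[.26,.43,.5,.36,0,0,0]); print(r.x.round(4),F(r.x).reshape(-1,3).round(4).tolist())
J=r.jac; print(np.linalg.svd(J)[1].round(3))
# mixed: also offset at end of link a before j3 etc are same; try no offsets
r0=least_squares(lambda p:F(np.r_[p,0,0,0]),[.26,.43,.5,.36]); print(r0.x.round(4),F(np.r_[r0.x,0,0,0]).round(4).tolist())
np.save("p.npy",np.r_[r.x,0,np.pi/2])
```

```text
[ 0.2263  0.4745  0.484   0.3771  0.0225 -0.036   0.0264] [[-0.0407, 0.0188, -0.0029], [0.0049, -0.0052, -0.0027], [0.0055, 0.0083, 0.002], [-0.015, 0.0027, 0.0036]]
[3.882 3.397 0.81  0.608 0.581 0.144 0.053]
[0.2456 0.5283 0.4785 0.4315] [-0.0378, 0.0276, -0.0139, 0.0037, 0.0016, 0.0092, 0.0025, 0.0159, 0.0075, -0.0128, 0.001, -0.0028]
```

```bash
cat >> kin.py <<'E'
rz=lambda a:R.from_euler("z",-a); ry=lambda a:R.from_euler("y",a)
def fk2(q,p):
    h,a,b,w,e1,e2,e3,d1,d2,d3=p
    T=rz(q[0])*ry(q[1]); x=np.array([0,0,h])+T.apply([0,d1,a]); T=T*rz(q[2]); x=x+T.apply([e1,0,0]); T=T*ry(q[3]); x=x+T.apply([e2,d2,b])
    T=T*rz(q[4])*ry(q[5]); x=x+T.apply([e3,d3,w]); return x,T*rz(q[6]-np.pi/2)
def fitp(reg=.02):
    F=lambda p:np.concatenate([fk2(q,p)[0]-x for q,x,r in D])
    r=least_squares(lambda p:np.r_[F(p),reg*p[4:]],[.26,.43,.5,.36]+[0]*6); return r.x,F(r.x)
E
python3 - <<'E'
from kin import *
p,e=fitp(); print(p.round(4),e.reshape(-1,3).round(4).tolist(), [(fk2(q,p)[1].inv()*R.from_rotvec(r)).magnitude().round(4) for q,x,r in D])
p,e=fitp(.1); print(p.round(4),e.reshape(-1,3).round(4).tolist())
E
```

```text
Traceback (most recent call last):
AttributeError: 'float' object has no attribute 'round'
```

Run:
```python
from kin import *
for g in (.003,.02,.1):
    p,e=fitp(g); print(p.round(4),e.reshape(-1,3).round(4).tolist())
```

```text
[ 2.524e-01  4.471e-01  4.890e-01  3.492e-01 -3.900e-03 -3.100e-03
 -4.500e-03 -2.250e-02 -2.290e-02 -1.000e-04] [[-0.0001, -0.0, -0.0], [-0.0001, 0.0001, 0.0], [0.0001, -0.0001, -0.0], [0.0001, -0.0001, 0.0]]
[ 2.528e-01  4.471e-01  4.891e-01  3.493e-01 -3.700e-03 -2.900e-03
 -4.200e-03 -2.250e-02 -2.270e-02 -4.000e-04] [[-0.0001, -0.0, -0.0], [-0.0001, 0.0001, 0.0], [0.0001, -0.0, -0.0], [0.0001, -0.0001, 0.0001]]
[ 0.2569  0.4469  0.4907  0.3507 -0.0021 -0.0008 -0.0016 -0.0211 -0.0204
 -0.0041] [[-0.0001, -0.0, -0.0004], [-0.0001, -0.0001, 0.0], [0.0002, 0.0003, -0.0003], [-0.0002, -0.0002, 0.0006]]
```

```bash
cat >> kin.py <<'E'
LO=np.array([-2.6,-.5,-1.47,.16,-1.27,.06,-2.6]); HI=np.array([2.6,2.12,1.34,2.42,4.41,2.06,2.6])
PP=fitp(.02)[0]
def jac(q):
    x,T=fk2(q,PP); J=np.zeros((6,7))
    for i in range(7):
        d=q.copy(); d[i]+=1e-5; y,U=fk2(d,PP); J[:3,i]=(y-x)/1e-5; J[3:,i]=(U*T.inv()).as_rotvec()/1e-5
    return x,T,J
def ik(q,X,Q,it=25,lam=.02,mode="clamp",null=None):
    q=np.array(q,float)
    for _ in range(it):
        x,T,J=jac(q); e=np.r_[X-x,(Q*T.inv()).as_rotvec()]
        if np.linalg.norm(e)<1e-4: break
        Ji=J.T@np.linalg.inv(J@J.T+lam**2*np.eye(6)); dq=Ji@e
        if null is not None: dq=dq+(np.eye(7)-Ji@J)@null(q)
        q=np.clip(q+dq,LO+.001,HI-.001)
    return q,np.linalg.norm(e[:3])
E
python3 - <<'E'
from kin import *
Z=[[0,0,0],[0,0,0]]
rows=[[[-0.37,-0.31,-0.69],[0,0,-0.81]],[[-0.32,-0.36,-0.69],[0,0,-0.81]],[[-0.27,-0.39,-0.69],[0,0,-0.81]],[[-0.21,-0.43,-0.69],[0,0,-0.81]],[[-0.09,-0.95,0],[0,0,0.14]],
[[-0.11,-0.94,0],[0,0,0.14]],[[-0.13,-0.94,0],[0,0,0.14]],[[-0.15,-0.94,0],[0,0,0.14]],[[-0.18,-0.93,0],[0,0,0.14]],[[-0.2,-0.93,0],[0,0,0.14]],
[[-0.22,-0.92,0],[0,0,0.14]],[[-0.25,-0.92,0],[0,0,0.14]],[[-0.27,-0.91,0],[0,0,0.13]],[[-0.29,-0.9,0],[0,0,0.14]],[[-0.31,-0.9,0],[0,0,0.13]],
[[-0.12,-0.77,0.45],[0,-0.39,0]],[[-0.09,-0.77,0.45],[0,-0.39,0]],[[-0.05,-0.77,0.46],[0,-0.39,0]],[[-0.02,-0.77,0.46],[0,-0.39,0]],[[0.01,-0.77,0.46],[0,-0.39,0]],
[[0.04,-0.76,0.46],[0,-0.39,0]],[[0.07,-0.77,0.46],[0,-0.39,0]],[[0.1,-0.76,0.45],[0,-0.39,0]],[[0.13,-0.77,0.45],[0,-0.38,0]],
[[.08,0,.72],[0,0,0]],[[.08,0,.72],[0,0,0]],[[.09,0,.72],[0,0,0]],[[.08,0,.72],[0,0,0]],
[[0,0,-.5],[0,0,0]],[[0,0,-.5],[0,0,0]],[[-0.67,-0.36,-0.13],[-0.1,0.45,-0.01]],[[-0.66,-0.36,-0.2],[-0.09,0.45,-0.02]],[[-0.65,-0.36,-0.25],[-0.1,0.44,-0.01]]]
q0=np.array(D[0][0]); lo=.5*(LO+HI)
for nm,nf in [("plain",None),("mid",lambda q:.1*(lo-q)),("home",lambda q:.1*(q0-q))]:
    q=q0.copy(); P=np.array(D[0][1]);Q=R.from_rotvec(D[0][2])
    for i,(d,t) in enumerate(rows):
        P=P+Q.apply(np.array(d)*.05);Q=Q*R.from_rotvec(np.radians(np.array(t)*10)); q,e=ik(q,P,Q,null=nf)
        if e>.002: P,Q=fk2(q,PP)
        if i in (4,14,23,27,29,32): print(nm,i,q.round(2).tolist(),round(e,4),fk2(q,PP)[0].round(3))
E
```

```text
plain 4 [-1.04, 0.1, -0.06, 1.45, 0.01, 1.59, 0.64] 0.0 [0.284 0.454 0.36 ]
plain 14 [-0.64, -0.22, 0.44, 1.73, 0.09, 1.61, 1.3] 0.0 [ 0.42 -0.    0.36]
plain 23 [-0.66, -0.5, 1.3, 2.17, 0.21, 0.6, 2.1] 0.0002 [ 0.45  -0.349  0.159]
plain 27 [-1.24, -0.48, 1.34, 2.21, 0.39, 0.3, 1.99] 0.0957 [ 0.633 -0.087  0.189]
plain 29 [-0.98, -0.5, 1.09, 2.23, 0.27, 0.39, 2.08] 0.0019 [ 0.597 -0.095  0.222]
plain 32 [-1.35, -0.32, 1.34, 1.77, 0.17, 0.87, 2.09] 0.0219 [ 0.665 -0.087  0.326]
mid 4 [-0.25, 0.21, -0.99, 1.41, 0.18, 1.61, 0.52] 0.0002 [0.284 0.455 0.36 ]
mid 14 [-0.22, -0.17, 0.09, 1.71, 0.02, 1.6, 1.38] 0.0001 [0.42 0.   0.36]
mid 23 [-0.79, -0.5, 1.29, 2.17, 0.73, 0.77, 1.69] 0.014 [ 0.422 -0.372  0.133]
mid 27 [-1.3, -0.47, 1.34, 2.21, 1.17, 0.58, 1.39] 0.1007 [ 0.607 -0.187  0.159]
mid 29 [-0.82, -0.31, 0.9, 2.23, 0.78, 0.51, 1.65] 0.0004 [ 0.576 -0.177  0.197]
mid 32 [0.24, 0.09, -0.21, 1.72, 0.36, 0.91, 1.91] 0.0003 [ 0.655 -0.163  0.282]
home 4 [-1.05, 0.1, -0.05, 1.45, 0.01, 1.59, 0.64] 0.0001 [0.284 0.455 0.36 ]
home 14 [-0.91, -0.27, 0.64, 1.73, 0.16, 1.63, 1.23] 0.0002 [0.42 0.   0.36]
home 23 [-0.77, -0.5, 1.28, 2.17, 0.67, 0.74, 1.73] 0.0084 [ 0.428 -0.368  0.137]
home 27 [-1.28, -0.45, 1.34, 2.21, 1.04, 0.49, 1.47] 0.1043 [ 0.615 -0.16   0.16 ]
home 29 [-0.99, -0.44, 1.03, 2.24, 0.85, 0.54, 1.61] 0.0003 [ 0.583 -0.154  0.198]
home 32 [-1.62, -0.49, 1.34, 1.78, 0.84, 1.11, 1.64] 0.0312 [ 0.662 -0.118  0.301]
```

```bash
cat >> kin.py <<'E'
def sim(q,wps,P=None,Q=None,step=.045,show=True):
    x,T=fk2(q,PP); P=x if P is None else P; Q=T if Q is None else Q
    for w in wps:
        T=R.from_matrix(w[1]); n=max(1,int(np.ceil(max(np.linalg.norm(w[0]-P)/step,(Q.inv()*T).magnitude()/.16))))
        W=(Q.inv()*T).as_rotvec(); P0,Q0=P,Q; em=0
        for k in range(1,n+1):
            P=P0+(w[0]-P0)*k/n;Q=Q0*R.from_rotvec(W*k/n); q,e=ik(q,P,Q,it=12); em=max(em,e)
            mg=np.minimum(q-LO,HI-q).min()
        if show: print(np.round(w[0],3).tolist(),n,"q",q.round(2).tolist(),"err",round(em,4),"mg",round(mg,3))
    return q
E
python3 - <<'E'
from kin import *
q0=np.array(D[-1][0]); A=np.array
for nm,wp in dict(a=[(A([.72,-.40,.28]),rot(-.4,0)),(A([.53,-.37,.2]),rot(-.065,TH))],
 b=[(A([.78,-.35,.30]),rot(-.4,-.3)),(A([.53,-.37,.2]),rot(-.065,TH))],
 c=[(A([.55,-.6,.28]),rot(-.7,-.2)),(A([.72,-.40,.28]),rot(-.4,0)),(A([.53,-.37,.2]),rot(-.065,TH))],
 d=[(A([.78,-.35,.45]),rot(-.4,.5)),(A([.78,-.35,.30]),rot(-.4,-.2)),(A([.53,-.37,.2]),rot(-.065,TH))]).items():
    print(nm); sim(q0,wp)
E
```

```text
a
[0.72, -0.4, 0.28] 6 q [0.12, 0.49, 0.8, 1.22, -0.57, 1.38, 2.12] err 0.6404 mg 0.482
[0.53, -0.37, 0.2] 5 q [-0.05, 0.21, 0.79, 1.79, -0.47, 0.94, 2.45] err 0.0 mg 0.151
b
[0.78, -0.35, 0.3] 7 q [-0.33, 0.36, 0.99, 2.09, -0.75, 2.06, 2.51] err 0.6404 mg 0.001
[0.53, -0.37, 0.2] 6 q [-0.37, 0.35, 1.23, 1.8, -0.7, 1.02, 2.6] err 0.1145 mg 0.001
c
[0.55, -0.6, 0.28] 7 q [0.83, 1.23, 0.89, 0.16, -0.91, 2.06, 1.61] err 0.447 mg 0.001
[0.72, -0.4, 0.28] 6 q [0.19, 0.97, 0.98, 0.59, -0.78, 1.79, 1.85] err 0.0352 mg 0.274
[0.53, -0.37, 0.2] 5 q [-0.31, 0.3, 1.13, 1.8, -0.63, 0.99, 2.57] err 0.0001 mg 0.028
d
[0.78, -0.35, 0.45] 9 q [-1.7, -0.5, 1.34, 1.26, 0.96, 1.46, 1.09] err 0.3868 mg 0.001
[0.78, -0.35, 0.3] 5 q [0.45, 1.26, 0.76, 0.16, -0.85, 2.06, 1.38] err 0.5608 mg 0.001
[0.53, -0.37, 0.2] 6 q [-0.24, 0.26, 1.04, 1.8, -0.58, 0.97, 2.53] err 0.0001 mg 0.069
```

```bash
cat >> kin.py <<'E'
from scipy.optimize import lsq_linear
def ik(q,X,Q,it=8,lam=.03):
    q=np.array(q,float); q=np.clip(q,LO+.001,HI-.001)
    for _ in range(it):
        x,T,J=jac(q); e=np.r_[X-x,(Q*T.inv()).as_rotvec()]
        if np.linalg.norm(e)<2e-4: break
        s=lsq_linear(np.r_[J,lam*np.eye(7)],np.r_[e,np.zeros(7)],bounds=(np.minimum(LO-q,-1e-6),np.maximum(HI-q,1e-6)))
        q=q+np.clip(s.x,-.3,.3)
    return q,np.linalg.norm((X-fk2(q,PP)[0]))
E
python3 - <<'E'
from kin import *
q0=np.array(D[-1][0]); A=np.array
# check: replay start->hover->first grasp try
sim(np.array(D[0][0]),[(A([.27,.5,.36]),rot(.2,0)),(A([.42,0,.36]),rot(-.065,0)),(A([.45,-.348,.158]),rot(-.065,.61)),(A([.518,-.353,.03]),rot(-.065,.61))])
for nm,wp in dict(a=[(A([.72,-.40,.28]),rot(-.4,0)),(A([.53,-.37,.2]),rot(-.065,TH)),(A([.503,-.352,.029]),rot(-.065,TH))],
 c=[(A([.55,-.6,.28]),rot(-.7,-.2)),(A([.72,-.40,.28]),rot(-.4,0)),(A([.53,-.37,.2]),rot(-.065,TH))],
 e=[(A([.50,-.352,.12]),rot(-.065,0)),(A([.50,-.352,.12]),rot(-.065,TH)),(A([.503,-.352,.029]),rot(-.065,TH))]).items():
    print(nm); sim(q0,wp)
E
```

```text
[0.27, 0.5, 0.36] 4 q [-1.09, 0.18, -0.08, 1.37, 0.01, 1.6, 0.6] err 0.0 mg 0.462
[0.42, 0.0, 0.36] 12 q [-0.64, -0.22, 0.45, 1.73, 0.09, 1.61, 1.3] err 0.0 mg 0.282
[0.45, -0.348, 0.158] 9 q [-0.66, -0.5, 1.31, 2.18, 0.21, 0.6, 2.1] err 0.0002 mg 0.0
[0.518, -0.353, 0.03] 4 q [-0.77, -0.5, 1.34, 2.31, 0.4, 0.43, 1.86] err 0.1083 mg -0.0
a
[0.72, -0.4, 0.28] 6 q [-1.31, -0.5, 1.34, 1.61, 0.53, 1.56, 1.21] err 0.2751 mg -0.0
[0.53, -0.37, 0.2] 5 q [-0.97, -0.5, 1.34, 1.91, 0.43, 0.99, 1.77] err 0.2248 mg -0.0
[0.503, -0.352, 0.029] 4 q [-0.86, -0.5, 1.34, 2.22, 0.51, 0.72, 1.71] err 0.1144 mg -0.0
c
[0.55, -0.6, 0.28] 7 q [-1.01, -0.5, 1.34, 1.6, 0.47, 1.74, 1.22] err 0.3265 mg -0.0
[0.72, -0.4, 0.28] 6 q [-1.31, -0.5, 1.34, 1.61, 0.53, 1.56, 1.21] err 0.3128 mg -0.0
[0.53, -0.37, 0.2] 5 q [-0.97, -0.5, 1.34, 1.91, 0.43, 0.99, 1.77] err 0.2248 mg -0.0
e
[0.5, -0.352, 0.12] 3 q [-1.08, -0.5, 1.34, 1.95, 0.52, 1.31, 1.61] err 0.1355 mg -0.0
[0.5, -0.352, 0.12] 3 q [-0.9, -0.5, 1.34, 2.08, 0.45, 0.84, 1.76] err 0.1071 mg -0.0
[0.503, -0.352, 0.029] 3 q [-0.86, -0.5, 1.34, 2.22, 0.51, 0.72, 1.71] err 0.1144 mg -0.0
```

Run:
```python
from kin import *
q0=np.array(D[-1][0]); A=np.array
g=grip([.526,-.3535,.04],-.065)
for nm,wp in dict(
 a=[(A([.45,-.02,.36]),rot(0,0)),(A([.66,-.02,.32]),rot(0,0)),(A([.60,-.36,.22]),rot(-.065,0)),(g[0]+[0,0,.1],g[1]),g],
 b=[(A([.48,-.1,.30]),rot(0,0)),(A([.68,-.05,.28]),rot(0,0)),(A([.62,-.38,.2]),rot(-.065,0)),(g[0]+[0,0,.1],g[1]),g],
 c=[(A([.45,.05,.36]),rot(0,0)),(A([.65,.05,.36]),rot(0,-.3)),(A([.68,-.2,.22]),rot(-.065,-.2)),(g[0]+[0,0,.1],g[1]),g],
 d=[(A([.42,0,.36]),rot(.3,0)),(A([.34,.3,.36]),rot(.3,0)),(A([.48,.3,.4]),rot(.3,0)),(A([.64,0,.36]),rot(0,0)),(A([.62,-.3,.22]),rot(-.065,0)),(g[0]+[0,0,.1],g[1]),g]).items():
    print(nm); sim(q0,wp)
```

```text
a
[0.45, -0.02, 0.36] 8 q [-0.98, -0.22, 0.79, 1.68, 0.15, 1.61, 1.38] err 0.0 mg 0.284
[0.66, -0.02, 0.32] 5 q [-0.65, 0.52, 0.97, 1.23, -0.42, 1.6, 1.81] err 0.0001 mg 0.367
[0.6, -0.36, 0.22] 8 q [-0.09, 0.65, 0.94, 1.27, -0.52, 1.46, 2.31] err 0.0 mg 0.294
[0.503, -0.352, 0.129] 3 q [-0.19, 0.25, 0.96, 1.96, -0.61, 0.82, 2.6] err 0.0001 mg 0.0
[0.503, -0.352, 0.029] 3 q [0.42, 0.32, 0.26, 2.0, -0.56, 0.57, 2.6] err 0.0001 mg -0.0
b
[0.48, -0.1, 0.3] 6 q [-1.16, -0.16, 1.18, 1.72, 0.15, 1.48, 1.58] err 0.0001 mg 0.156
[0.68, -0.05, 0.28] 5 q [-0.62, 0.63, 1.07, 1.24, -0.54, 1.57, 1.92] err 0.0001 mg 0.271
[0.62, -0.38, 0.2] 8 q [-0.07, 0.76, 1.0, 1.21, -0.62, 1.48, 2.35] err 0.0 mg 0.246
[0.503, -0.352, 0.129] 4 q [-0.19, 0.25, 0.96, 1.96, -0.61, 0.82, 2.6] err 0.0001 mg 0.0
[0.503, -0.352, 0.029] 3 q [0.42, 0.32, 0.26, 2.0, -0.56, 0.57, 2.6] err 0.0001 mg -0.0
c
[0.45, 0.05, 0.36] 10 q [-1.0, -0.17, 0.69, 1.67, 0.11, 1.6, 1.26] err 0.0 mg 0.325
[0.65, 0.05, 0.36] 5 q [-0.44, 0.72, 0.77, 0.79, -0.46, 2.06, 1.66] err 0.0002 mg -0.0
[0.68, -0.2, 0.22] 7 q [-0.17, 0.79, 0.78, 0.99, -0.45, 1.72, 1.97] err 0.0 mg 0.343
[0.503, -0.352, 0.129] 6 q [-0.11, 0.22, 0.85, 1.95, -0.56, 0.8, 2.56] err 0.0001 mg 0.039
[0.503, -0.352, 0.029] 3 q [0.42, 0.32, 0.26, 2.0, -0.56, 0.57, 2.6] err 0.0001 mg -0.0
d
[0.42, 0.0, 0.36] 9 q [-1.0, -0.3, 0.7, 1.74, 0.19, 1.64, 1.57] err 0.0 mg 0.198
[0.34, 0.3, 0.36] 7 q [-1.19, -0.11, 0.33, 1.66, 0.04, 1.59, 1.01] err 0.0 mg 0.388
[0.48, 0.3, 0.4] 4 q [-1.05, 0.18, 0.5, 1.31, -0.08, 1.68, 1.3] err 0.0 mg 0.385
[0.64, 0.0, 0.36] 8 q [-0.56, 0.39, 0.72, 1.2, -0.26, 1.64, 1.68] err 0.0001 mg 0.42
[0.62, -0.3, 0.22] 8 q [-0.11, 0.56, 0.76, 1.31, -0.38, 1.42, 2.14] err 0.0 mg 0.464
[0.503, -0.352, 0.129] 4 q [-0.03, 0.21, 0.76, 1.95, -0.53, 0.79, 2.53] err 0.0001 mg 0.067
[0.503, -0.352, 0.029] 3 q [0.42, 0.32, 0.26, 2.0, -0.56, 0.57, 2.6] err 0.0001 mg -0.0
```

```bash
cat >> kin.py <<'E'
PSI=-.065; A=np.array
def rgrip(x,y,z,**k): return grip(rk(x,y,z),np.load("rack.npy")[2],**k)
E
python3 - <<'E'
from kin import *
q0=np.array(D[-1][0])
g=grip([.526,-.3535,.04],PSI)
app=[(A([.45,-.02,.36]),rot(0,0)),(A([.66,-.02,.32]),rot(0,0)),(A([.60,-.36,.22]),rot(-.065,0)),(g[0]+[0,0,.1],g[1]),g]
q=sim(q0,app)
for nm,mid in dict(direct=[],far=[(A([.56,-.2,.16]),rot(0,TH))]).items():
    print(nm)
    q1=sim(q,[(g[0]+[0,0,.12],g[1])]+mid+[rgrip(-.045,-.30,.155),rgrip(-.045,-.10,.155),rgrip(-.0,-.065,.135),rgrip(0,-.065,.109)])
    q2=sim(q1,[rgrip(0,-.065,.109,up=.035),rgrip(-.06,-.1,.109,up=.06),rgrip(-.06,-.35,.20)])
    h=grip([.5424,-.1743,.04],PSI); v=grip([.5365,-.2639,.04],PSI)
    sim(q2,[(h[0]+[0,0,.11],h[1]),h]); sim(q2,[(v[0]+[0,0,.11],v[1]),v])
E
```

```text
[0.45, -0.02, 0.36] 8 q [-0.98, -0.22, 0.79, 1.68, 0.15, 1.61, 1.38] err 0.0 mg 0.284
[0.66, -0.02, 0.32] 5 q [-0.65, 0.52, 0.97, 1.23, -0.42, 1.6, 1.81] err 0.0001 mg 0.367
[0.6, -0.36, 0.22] 8 q [-0.09, 0.65, 0.94, 1.27, -0.52, 1.46, 2.31] err 0.0 mg 0.294
[0.503, -0.352, 0.129] 3 q [-0.19, 0.25, 0.96, 1.96, -0.61, 0.82, 2.6] err 0.0001 mg 0.0
[0.503, -0.352, 0.029] 3 q [0.42, 0.32, 0.26, 2.0, -0.56, 0.57, 2.6] err 0.0001 mg -0.0
direct
[0.503, -0.352, 0.149] 3 q [0.34, 0.15, 0.34, 1.91, -0.37, 0.8, 2.4] err 0.0 mg 0.201
[0.52, -0.093, 0.144] 6 q [0.08, -0.06, 0.1, 2.13, -0.2, 0.72, 2.06] err 0.0 mg 0.288
[0.482, 0.104, 0.144] 5 q [-0.08, -0.15, -0.24, 2.21, 0.02, 0.7, 1.42] err 0.0 mg 0.206
[0.519, 0.147, 0.124] 2 q [-0.11, -0.01, -0.3, 2.13, 0.13, 0.65, 1.26] err 0.0 mg 0.288
[0.519, 0.147, 0.098] 1 q [-0.11, 0.03, -0.3, 2.16, 0.16, 0.59, 1.23] err 0.0 mg 0.262
[0.519, 0.147, 0.133] 1 q [-0.1, -0.02, -0.3, 2.12, 0.12, 0.67, 1.27] err 0.0 mg 0.297
[0.467, 0.101, 0.158] 2 q [-0.07, -0.21, -0.25, 2.23, -0.0, 0.74, 1.44] err 0.0 mg 0.194
[0.515, -0.145, 0.189] 6 q [0.09, -0.09, 0.21,
[... 849 characters left out ...]
.147, 0.098] 1 q [-0.14, 0.03, -0.28, 2.16, 0.16, 0.59, 1.23] err 0.0 mg 0.261
[0.519, 0.147, 0.133] 1 q [-0.13, -0.02, -0.28, 2.12, 0.12, 0.67, 1.27] err 0.0 mg 0.296
[0.467, 0.101, 0.158] 2 q [-0.1, -0.21, -0.23, 2.23, 0.01, 0.74, 1.43] err 0.0 mg 0.193
[0.515, -0.145, 0.189] 6 q [0.06, -0.09, 0.24, 2.05, -0.21, 0.84, 2.17] err 0.0 mg 0.366
[0.519, -0.173, 0.139] 2 q [0.07, -0.03, 0.21, 2.11, -0.12, 0.68, 1.88] err 0.0 mg 0.305
[0.519, -0.173, 0.029] 3 q [0.09, 0.15, 0.21, 2.21, -0.29, 0.42, 2.04] err 0.0001 mg 0.214
[0.513, -0.262, 0.139] 3 q [0.15, 0.05, 0.35, 2.04, -0.27, 0.72, 2.17] err 0.0 mg 0.384
[0.513, -0.262, 0.029] 3 q [0.2, 0.23, 0.3, 2.12, -0.49, 0.49, 2.39] err 0.0001 mg 0.21
```

Run:
```python
from kin import *
g=grip([.526,-.3535,.04],PSI)
plan([(A([.45,-.02,.36]),rot(0,0)),(A([.66,-.02,.32]),rot(0,0)),(A([.60,-.36,.22]),rot(-.065,0))],step=.0495)
```

```text
[[[0.01,0.89,-0.43],[-0.02,0.32,-0.05]],[[0.03,0.89,-0.42],[-0.02,0.32,-0.05]],[[0.04,0.9,-0.42],[-0.02,0.32,-0.05]],[[0.06,0.9,-0.41],[-0.01,0.32,-0.05]],[[0.07,0.9,-0.41],[-0.02,0.32,-0.05]]]
[[[0.08,0.9,-0.4],[-0.01,0.33,-0.05]],[[0.1,0.9,-0.4],[-0.02,0.32,-0.05]],[[-0.84,-0.0,0.16],[0.0,0.0,-0.0]],[[-0.84,-0.0,0.16],[0.0,0.0,-0.0]],[[-0.84,-0.0,0.16],[0.0,0.0,-0.0]]]
[[[-0.84,-0.0,0.16],[0.0,0.0,-0.0]],[[-0.84,-0.0,0.16],[0.0,0.0,-0.0]],[[0.15,-0.85,0.25],[0.0,0.0,0.05]],[[0.14,-0.85,0.25],[0.0,0.0,0.05]],[[0.14,-0.85,0.25],[0.0,0.0,0.05]]]
[[[0.13,-0.86,0.25],[0.0,0.0,0.04]],[[0.12,-0.86,0.25],[0.0,0.0,0.05]],[[0.11,-0.85,0.25],[0.0,0.0,0.04]],[[0.11,-0.86,0.25],[0.0,0.0,0.05]],[[0.1,-0.86,0.25],[0.0,0.0,0.04]]]
```

>>> {"fn": "send_rows", "kwargs": {
  "plan": [
    [[0.01,0.89,-0.43],[-0.02,0.32,-0.05]],
    [[0.03,0.89,-0.42],[-0.02,0.32,-0.05]],
    [[0.04,0.9,-0.42],[-0.02,0.32,-0.05]],
    [[0.06,0.9,-0.41],[-0.01,0.32,-0.05]],
    [[0.07,0.9,-0.41],[-0.02,0.32,-0.05]]
  ]
}}

```text
time_s: 6.02
tcp_pos: [0.4599, -0.1115, 0.3206]
tool_rot: [0.036, 3.031, -0.008]
wrist_force: [0.5, -0.8, 1.2]
width: 0.997
grasp_force: 0.0
```

>>> {"fn": "send_rows", "kwargs": {
  "plan": [
    [[0.08,0.9,-0.4],[-0.01,0.33,-0.05]],
    [[0.1,0.9,-0.4],[-0.02,0.32,-0.05]],
    [[-0.84,0,0.16],[0,0,0]],
    [[-0.84,0,0.16],[0,0,0]],
    [[-0.84,0,0.16],[0,0,0]]
  ]
}}

```text
time_s: 6.65
tcp_pos: [0.5776, -0.0231, 0.3353]
tool_rot: [0.009, 3.141, -0.0]
wrist_force: [0.4, 1.0, 1.5]
width: 1.0
grasp_force: 0.0
```

>>> {"fn": "send_rows", "kwargs": {
  "plan": [
    [[-0.84,0,0.16],[0,0,0]],
    [[-0.84,0,0.16],[0,0,0]],
    [[0,0,0],[0,0,0]]
  ]
}}

```text
time_s: 7.02
tcp_pos: [0.6612, -0.0242, 0.316]
tool_rot: [-0.011, -3.137, 0.005]
wrist_force: [-1.0, -0.5, -0.3]
width: 1.002
grasp_force: 0.0
```

```bash
python3 st.py
python3 - <<'E'
from kin import *
g=grip([.526,-.3535,.04],PSI)
plan([(A([.60,-.36,.22]),rot(-.065,0)),(g[0]+[0,0,.1],g[1])],step=.0495)
E
```

```text
[-0.642, 0.526, 0.969, 1.226, -0.422, 1.599, 1.81] [0.6612, -0.0242, 0.316] [-0.0115, -3.1367, 0.0053]
[[[0.15,-0.84,0.24],[-0.0,-0.0,0.04]],[[0.14,-0.84,0.24],[-0.0,-0.0,0.04]],[[0.13,-0.84,0.24],[-0.0,-0.0,0.04]],[[0.13,-0.84,0.25],[-0.0,-0.01,0.04]],[[0.12,-0.84,0.24],[-0.01,-0.0,0.04]]]
[[[0.12,-0.85,0.24],[-0.0,-0.01,0.04]],[[0.11,-0.85,0.25],[-0.01,-0.0,0.05]],[[0.1,-0.85,0.24],[-0.0,-0.01,0.04]],[[0.65,0.01,0.61],[-0.0,-0.73,0.0]],[[0.73,0.01,0.52],[-0.0,-0.73,0.0]]]
[[[0.78,0.02,0.42],[-0.0,-0.74,0.0]]]
```

>>> {"fn": "send_rows", "kwargs": {
  "plan": [
    [[0.15,-0.84,0.24],[0,0,0.04]],
    [[0.14,-0.84,0.24],[0,0,0.04]],
    [[0.13,-0.84,0.24],[0,0,0.04]],
    [[0.13,-0.84,0.25],[0,0,0.04]],
    [[0.12,-0.84,0.24],[0,0,0.04]]
  ]
}}

```text
time_s: 7.65
tcp_pos: [0.6214, -0.234, 0.2598]
tool_rot: [0.065, 3.14, 0.0]
wrist_force: [0.4, -0.4, -0.4]
width: 1.001
grasp_force: 0.0
```

>>> {"fn": "send_rows", "kwargs": {
  "plan": [
    [[0.12,-0.85,0.24],[0,0,0.04]],
    [[0.11,-0.85,0.25],[0,0,0.05]],
    [[0.1,-0.85,0.24],[0,0,0.04]],
    [[0.65,0,0.61],[0,-0.73,0]],
    [[0.73,0,0.52],[0,-0.73,0]]
  ]
}}

```text
time_s: 8.28
tcp_pos: [0.5345, -0.3572, 0.1634]
tool_rot: [0.094, 2.888, -0.017]
wrist_force: [0.4, -2.8, 1.9]
width: 1.003
grasp_force: 0.0
```

>>> {"fn": "send_rows", "kwargs": {
  "plan": [
    [[0.78,0.02,0.42],[0,-0.74,0]],
    [[0,0,0],[0,0,0]],
    [[0,0,0],[0,0,0]]
  ]
}}

```text
time_s: 8.65
tcp_pos: [0.5045, -0.3519, 0.1357]
tool_rot: [0.087, 2.761, -0.016]
wrist_force: [1.2, 0.6, 0.5]
width: 1.003
grasp_force: 0.0
```

```bash
python3 st.py
python3 - <<'E'
from kin import *
g=grip([.526,-.3535,.04],PSI)
plan([(g[0],g[1])],step=.034)
s=monitor.sense(); pose=(s["tcp_pos"],s["tool_rot"])
cv2.imwrite("pics/w2.png",eyes.camera("wrist")[:,:,::-1]); np.save("w2.npy",np.r_[pose])
E
```

```text
[-0.176, 0.239, 0.937, 1.94, -0.585, 0.83, 2.579] [0.5045, -0.3519, 0.1357] [0.0867, 2.7608, -0.0159]
[[[0.21,-0.0,0.49],[0.0,-0.01,0.0]],[[0.21,-0.0,0.49],[0.0,-0.01,0.0]],[[0.21,-0.0,0.49],[0.0,-0.0,0.01]],[[0.2,-0.01,0.5],[0.01,-0.01,0.0]]]
```

View pics/w2.png

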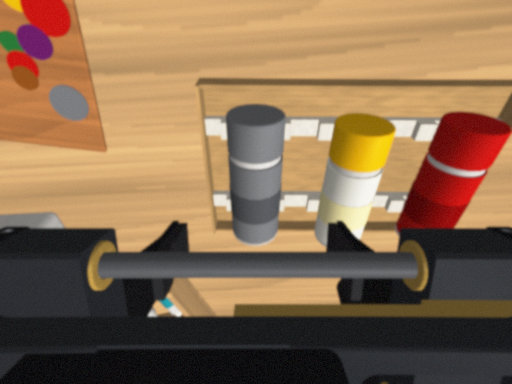

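The primer sits centred between the fingers, around column 256. I'll descend and grip.

>>> {"fn": "send_rows", "kwargs": {
  "plan": [
    [[0.21,0,0.49],[0,0,0]],
    [[0.21,0,0.49],[0,0,0]],
    [[0.21,0,0.49],[0,0,0]],
    [[0.2,0,0.5],[0,-0.02,0]],
    [[0,0,0],[0,0,0]]
  ]
}}

```text
time_s: 9.32
tcp_pos: [0.5046, -0.3527, 0.0282]
tool_rot: [0.084, 2.757, -0.017]
wrist_force: [-0.2, 0.0, 1.1]
width: 1.0
grasp_force: 0.1
```

```bash
python3 st.py
python3 - <<'E'
from kin import *
g=grip([.526,-.3535,.04],PSI); s=monitor.sense(); print((s["tcp_pos"]-g[0]).round(4), (R.from_rotvec(s["tool_rot"]).inv()*R.from_matrix(g[1])).as_rotvec().round(3))
E
```

```text
[0.446, 0.327, 0.237, 1.994, -0.55, 0.573, 2.597] [0.5046, -0.3527, 0.0282] [0.0842, 2.7569, -0.0171]
[ 0.0021 -0.0007 -0.0007] [ 0.001 -0.     0.004]
```

>>> {"fn": "send_rows", "kwargs": {
  "plan": [
    [[0,0,0],[0,0,0]],
    [[0,0,0],[0,0,0]],
    [[0,0,0],[0,0,0]],
    [[0,0,0],[0,0,0]]
  ],
  "hand": 1,
  "force": 35
}}

```text
time_s: 9.82
tcp_pos: [0.5032, -0.3508, 0.0282]
tool_rot: [0.082, 2.759, -0.017]
wrist_force: [-0.7, -3.2, 1.1]
width: 0.63
grasp_force: 2.2
```

>>> {"fn": "send_rows", "kwargs": {
  "plan": [
    [[0,0,0],[0,0,0]],
    [[-0.15,0,-0.37],[0,0,0]],
    [[-0.3,0,-0.74],[0,0,0]],
    [[-0.3,0,-0.74],[0,0,0]],
    [[-0.15,0,-0.37],[0,0,0]]
  ]
}}

```text
time_s: 10.45
tcp_pos: [0.5038, -0.3512, 0.1501]
tool_rot: [0.082, 2.757, -0.018]
wrist_force: [0.6, -0.5, -1.8]
width: 0.569
grasp_force: 35.0
```

```bash
python3 st.py
python3 - <<'E'
from kin import *
s=monitor.sense(); np.save("w3.npy",np.r_[s["tcp_pos"],s["tool_rot"]]); print(s["wrist_force"],s["width"],s["grasp_force"])
cv2.imwrite("pics/w3.png",eyes.camera("wrist")[:,:,::-1])
plan([rgrip(-.045,-.30,.165),rgrip(-.045,-.10,.155)])
E
```

```text
[0.362, 0.15, 0.317, 1.909, -0.368, 0.802, 2.399] [0.5038, -0.3512, 0.1501] [0.0824, 2.757, -0.0177]
[ 0.55339565 -0.47998796 -1.78055109] 0.5690018493296917 34.967780113220215
[[[-0.0,0.87,-0.01],[-0.09,0.0,-0.22]],[[-0.04,0.86,0.01],[-0.09,0.0,-0.22]],[[-0.07,0.86,0.02],[-0.09,0.0,-0.22]],[[-0.1,0.86,0.03],[-0.09,0.0,-0.22]],[[-0.13,0.85,0.05],[-0.1,0.0,-0.22]]]
[[[-0.17,0.85,0.06],[-0.09,0.01,-0.23]],[[0.02,0.8,0.04],[-0.0,-0.0,0.0]],[[0.01,0.8,0.04],[-0.0,-0.0,0.0]],[[0.02,0.8,0.03],[-0.0,-0.0,0.0]],[[0.01,0.8,0.04],[-0.0,-0.0,0.0]]]
[[[0.02,0.8,0.03],[-0.0,-0.0,0.0]]]
```

View pics/w3.png

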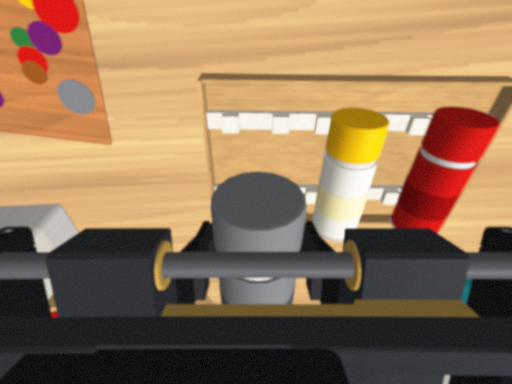

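The primer is held level. The cap's end disc spans rows 172–208 at column 258. I'll check its position in the hand against nominal.

Run:
```python
from kin import *
w=np.load("w3.npy"); pose=(w[:3],w[3:]); M=R.from_rotvec(pose[1]).as_matrix()
psi=np.arctan2(-M[0,1],M[1,1]); a=A([np.cos(psi),np.sin(psi),0])
for ax in (-.02,-.028,-.036):
    c=pose[0]-.012*M[:,2]-ax*a; cap=c-.065*a
    print(ax,[proj("wrist",cap+[0,0,dz],pose).round(1).tolist() for dz in (-.025,0,.025)])
```

```text
-0.02 [[256.1, 155.7], [255.9, 181.5], [255.6, 216.1]]
-0.028 [[256.1, 167.8], [255.9, 194.4], [255.6, 229.7]]
-0.036 [[256.1, 179.2], [255.9, 206.5], [255.7, 242.3]]
```

>>> {"fn": "send_rows", "kwargs": {
  "plan": [
    [[0,0.87,0],[-0.09,0,-0.22]],
    [[-0.04,0.86,0.01],[-0.09,0,-0.22]],
    [[-0.07,0.86,0.02],[-0.09,0,-0.22]],
    [[-0.1,0.86,0.03],[-0.09,0,-0.22]],
    [[-0.13,0.85,0.05],[-0.1,0,-0.22]]
  ]
}}

```text
time_s: 11.12
tcp_pos: [0.5156, -0.1335, 0.1481]
tool_rot: [-0.206, 2.754, 0.044]
wrist_force: [0.8, 0.2, -1.2]
width: 0.566
grasp_force: 35.0
```

>>> {"fn": "send_rows", "kwargs": {
  "plan": [
    [[-0.17,0.85,0.06],[-0.09,0.01,-0.23]],
    [[0.02,0.8,0.04],[0,0,0]],
    [[0,0,0],[0,0,0]]
  ]
}}

```text
time_s: 11.5
tcp_pos: [0.51, -0.0496, 0.1463]
tool_rot: [-0.27, 2.752, 0.056]
wrist_force: [0.0, -0.9, -2.0]
width: 0.565
grasp_force: 35.0
```

```bash
python3 st.py
python3 - <<'E'
from kin import *
s=monitor.sense(); np.save("w4.npy",np.r_[s["tcp_pos"],s["tool_rot"]])
cv2.imwrite("pics/w4.png",eyes.camera("wrist")[:,:,::-1]); cv2.imwrite("pics/s4.png",cv2.resize(eyes.camera("side")[90:240,150:300,::-1],None,fx=4,fy=4,interpolation=cv2.INTER_CUBIC))
E
```

```text
[0.064, -0.1, 0.014, 2.162, -0.154, 0.721, 1.942] [0.51, -0.0496, 0.1463] [-0.2696, 2.7517, 0.056]
```

View pics/s4.png

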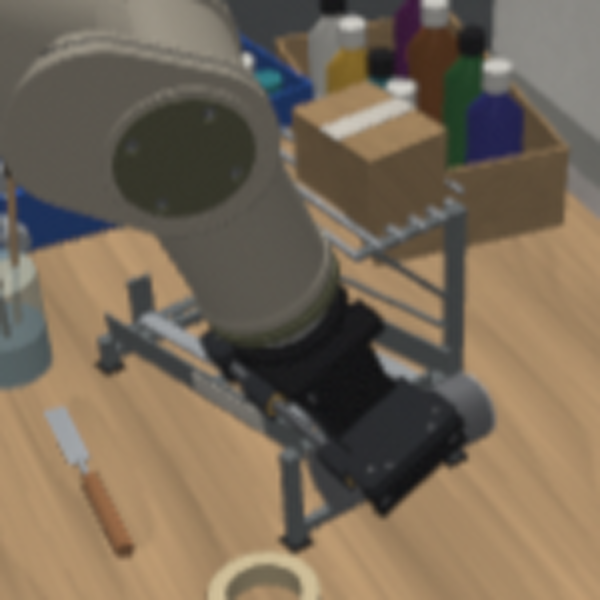

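The side view shows the primer in the gripper just outside the rack's high end. The body clears the deck. I'll look at the wrist view to verify the rack's x, since the fit between lip and fence is only ±6 mm.

View pics/w4.png

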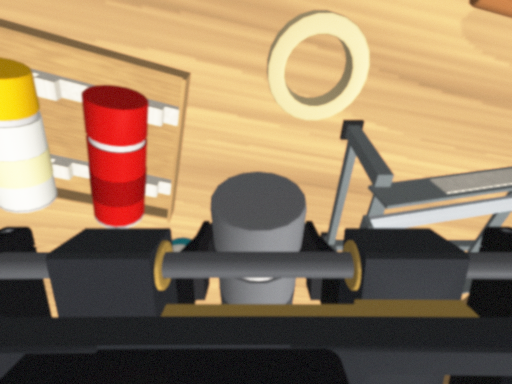

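Run:
```python
from kin import *
w=np.load("w4.npy"); pose=(w[:3],w[3:])
rz_=lambda y:.045+(.115-y)*np.tan(np.radians(12))
for n,p in dict(railF_hi=(-.042,-.17,0),railR_hi=(.042,-.17,0),railF_mid=(-.042,0,0),railF_out=(-.05,-.1,0),lip_hi=(-.072,-.163,.012),lip_mid=(-.072,0,.012),lip_lo=(-.072,.1,.012),railF_lo=(-.042,.115,0)).items():
    P=rk(p[0],p[1]); P[2]=rz_(p[1])+p[2]; print(n,proj("wrist",P,pose).round(0))
```

```text
railF_hi [363. 223.]
railR_hi [343. 286.]
railF_mid [540. 196.]
railF_out [445. 204.]
lip_hi [387. 203.]
lip_mid [576. 176.]
lip_lo [674. 162.]
railF_lo [642. 181.]
```

The wrist view shows the lip top edge from (378,207) to (512,186) and the light rail from (375,218) to (512,200). That is about 2–3 px beyond prediction. I'll measure it numerically.

Run:
```python
from kin import *
w=np.load("w4.npy"); pose=(w[:3],w[3:]); im=cv2.cvtColor(cv2.imread("pics/w4.png"),cv2.COLOR_BGR2GRAY)
for c in (415,440,465,490): print(c,im[165:232,c].tolist())
def cols(x,h,c):
    ys=np.linspace(-.15,.05,201); out=[]
    for y in ys:
        P=rk(x,y); P[2]=.045+(.115-y)*np.tan(np.radians(12))+h; out.append(proj("wrist",P,pose))
    out=A(out); return np.interp(c,out[:,0],out[:,1]).round(1)
for n,x,h in [("lip",-.072,.012),("railouter",-.05,0),("railinner",-.034,0),("railouter+3",-.047,0)]: print(n,[cols(x,h,c) for c in (415,440,465,490)])
```

```text
415 [213, 212, 208, 211, 211, 209, 210, 208, 207, 209, 213, 214, 205, 180, 137, 100, 87, 85, 85, 82, 82, 85, 84, 82, 81, 85, 85, 84, 86, 84, 83, 82, 86, 82, 85, 92, 108, 134, 154, 166, 185, 190, 191, 180, 159, 132, 133, 164, 198, 218, 222, 222, 222, 223, 225, 225, 223, 221, 221, 221, 219, 198, 166, 112, 60, 36, 30]
440 [217, 221, 221, 218, 215, 213, 208, 211, 208, 201, 173, 132, 122, 137, 149, 150, 150, 151, 151, 152, 149, 146, 134, 119, 103, 90, 86, 84, 82, 84, 83, 87, 102, 128, 152, 164, 180, 190, 190, 184, 161, 137, 135, 158, 194, 217, 221, 221, 221, 224, 223, 223, 224, 223, 222, 220, 214, 205, 195, 197, 200, 206, 209, 206, 207, 207, 209]
465 [211, 208, 205, 210, 214, 216, 207, 166, 126, 125, 143, 151, 154, 153, 156, 154, 152, 154, 151, 155, 154, 152, 156, 166, 184, 185, 157, 114, 99, 118, 143, 160, 181, 196, 204, 198, 177, 147, 133, 153, 188, 217, 222, 224, 221, 222, 224, 223, 224, 222, 222, 223, 217, 210, 198, 194, 193, 194, 193, 187, 189, 188, 192, 195, 199, 204, 205]
490 [215, 214, 212, 191, 147, 117, 131, 148, 151, 157, 154, 153, 152, 151, 149, 149, 152, 154, 154, 159, 178, 200, 178, 127, 97, 108, 136, 155, 177, 196, 207, 205, 187, 155, 136, 147, 184, 214, 222, 222, 223, 222, 222, 223, 222, 223, 223, 223, 216, 197, 182, 161, 139, 114, 94, 82, 85, 94, 113, 121, 119, 94, 55, 29, 13, 14, 20]
lip [np.float64(199.0), np.float64(195.4), np.float64(191.9), np.float64(188.3)]
railouter [np.float64(208.7), np.float64(204.9), np.float64(201.2), np.float64(197.5)]
railinner [np.float64(222.0), np.float64(218.1), np.float64(214.1), np.float64(210.2)]Traceback (most recent call last):
  File "<stdin>", line 9, in <module>
  File "<stdin>", line 7, in cols
  File "h.py", line 16, in proj
    c=eyes.camera_info(n)
ValueError: time passes only in moves, steps and waits
```

Rail and lip are both about 3 px beyond prediction, and the can in hand showed the same offset. The relative error is therefore about 1 mm, and I continue with a +1 mm shift.

Run:
```python
from kin import *
P,Q=plan([rgrip(-.044,-.10,.155)])
print()
P,Q=plan([rgrip(.001,-.065,.135),rgrip(.001,-.065,.1085,)],P,Q,step=.03)
```

```text
[[[-0.01,0.8,0.02],[0.0,-0.01,-0.0]],[[-0.0,0.79,0.02],[0.0,-0.01,-0.0]],[[-0.01,0.8,0.02],[0.01,-0.0,-0.0]],[[-0.0,0.79,0.02],[0.0,-0.01,-0.0]]]

[[[-0.23,0.23,0.24],[0.0,0.0,-0.0]],[[-0.23,0.24,0.23],[0.0,0.0,-0.0]],[[-0.23,0.23,0.24],[0.0,0.0,-0.0]],[[0.2,0.0,0.49],[0.0,0.0,-0.0]]]
```

>>> {"fn": "send_rows", "kwargs": {
  "plan": [
    [[-0.01,0.8,0.02],[0,-0.01,0]],
    [[0,0.79,0.02],[0,-0.01,0]],
    [[-0.01,0.8,0.02],[0,0,0]],
    [[0,0.79,0.02],[0,-0.01,0]],
    [[0,0,0],[0,0,0]]
  ]
}}

```text
time_s: 12.22
tcp_pos: [0.4831, 0.1054, 0.1443]
tool_rot: [-0.266, 2.745, 0.056]
wrist_force: [0.5, 0.1, -1.3]
width: 0.566
grasp_force: 35.0
```

>>> {"fn": "send_rows", "kwargs": {
  "plan": [
    [[-0.23,0.23,0.24],[0,0,0]],
    [[-0.23,0.24,0.23],[0,0,0]],
    [[-0.23,0.23,0.24],[0,0,0]],
    [[0,0,0],[0,0,0]],
    [[0,0,0],[0,0,0]]
  ]
}}

```text
time_s: 12.85
tcp_pos: [0.5211, 0.1453, 0.1243]
tool_rot: [-0.26, 2.746, 0.054]
wrist_force: [-0.1, -0.6, -1.7]
width: 0.572
grasp_force: 35.0
```

```bash
python3 st.py
python3 - <<'E'
from kin import *
t=rgrip(.001,-.065,.1085)
P,Q=plan([t],step=.03); s=monitor.sense(); print(s["wrist_force"],t[0]-s["tcp_pos"])
E
```

```text
[-0.083, -0.008, -0.322, 2.129, 0.126, 0.647, 1.268] [0.5211, 0.1453, 0.1243] [-0.26, 2.7463, 0.0537]
[[[0.21,0.03,0.5],[0.01,0.0,-0.01]]]
[-0.06092787 -0.58968056 -1.7297514 ] [-0.00070332  0.00151601 -0.02695549]
```

>>> {"fn": "send_rows", "kwargs": {
  "plan": [
    [[0.11,0.02,0.25],[0,0,0]],
    [[0.1,0.01,0.25],[0,0,0]],
    [[0,0,0],[0,0,0]]
  ]
}}

```text
time_s: 13.22
tcp_pos: [0.5202, 0.1485, 0.0964]
tool_rot: [-0.263, 2.746, 0.055]
wrist_force: [0.3, 0.9, 0.1]
width: 0.572
grasp_force: 35.0
```

```bash
python3 st.py
python3 - <<'E'
from kin import *
s=monitor.sense(); print(s["wrist_force"])
t=rgrip(.001,-.065,.1085)
print(t[0]-s["tcp_pos"])
E
```

```text
[-0.089, 0.034, -0.328, 2.157, 0.168, 0.583, 1.224] [0.5202, 0.1485, 0.0964] [-0.263, 2.7458, 0.0547]
[0.28998712 0.86287739 0.08758154]
[ 0.00026706 -0.00161913  0.00097801]
```

Light contact with the rails, so I release and draw straight back along the tool axis.

>>> {"fn": "send_rows", "kwargs": {
  "plan": [
    [[0,0,0],[0,0,0]],
    [[0,0,0],[0,0,0]],
    [[0,0,-0.9],[0,0,0]],
    [[0,0,-0.9],[0,0,0]],
    [[0.3,0,-0.2],[0,0,0]]
  ],
  "hand": -1
}}

```text
time_s: 13.85
tcp_pos: [0.4712, 0.1389, 0.1881]
tool_rot: [-0.261, 2.74, 0.056]
wrist_force: [-0.0, 0.2, -0.4]
width: 0.976
grasp_force: 0.0
```

```bash
python3 st.py
python3 - <<'E'
from kin import *
s=monitor.sense(); print(s["wrist_force"],s["width"])
im=eyes.camera("side"); cv2.imwrite("pics/s5.png",im[:,:,::-1]); im=eyes.camera("top"); cv2.imwrite("pics/t5.png",im[:,:,::-1])
a=cv2.resize(cv2.imread("pics/s5.png")[110:230,160:280],(480,480),interpolation=cv2.INTER_CUBIC)
b=cv2.resize(cv2.imread("pics/t5.png")[155:245,150:260],(586,480),interpolation=cv2.INTER_CUBIC)[:,:310]
cv2.imwrite("pics/c5.png",np.hstack([a,b]))
# predicted pixel of primer ends when resting
for x in (-.065,.065):
    P=rk(x,.09,.0757); print("side",proj("side",P).round(0),"top",proj("top",P).round(0))
E
```

```text
[-0.079, -0.213, -0.325, 2.161, 0.018, 0.8, 1.342] [0.4712, 0.1389, 0.1881] [-0.2614, 2.7396, 0.0559]
[-0.04903969  0.24024726 -0.3787686 ] 0.97601422477538
side [183. 168.] top [172. 226.]
side [215. 154.] top [167. 188.]
```

View pics/c5.png

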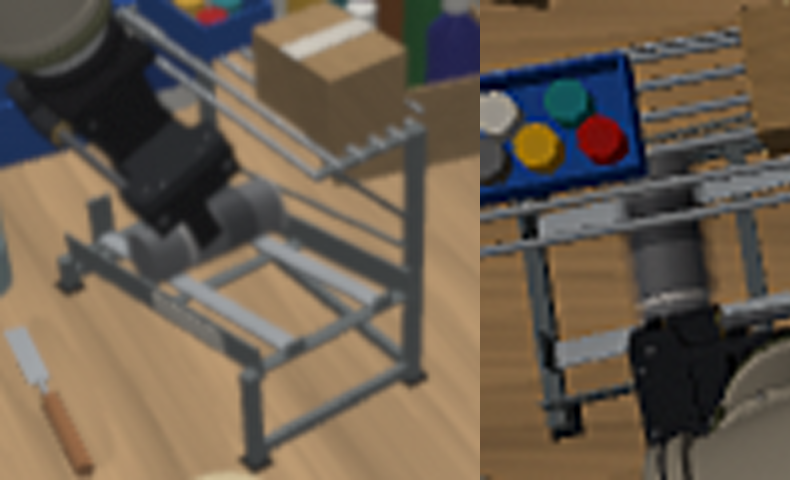

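The primer has left the fingers and is rolling down parallel: side crop about (205,225), top crop about (665,250). Next is red.

Run:
```python
from kin import *
h=grip([.546,-.174,.04],PSI); print(h[0])
s=monitor.sense()
q=sim(s["joints"],[rgrip(-.07,-.30,.21),(h[0]+[0,0,.09],h[1]),h,(h[0]+[0,0,.12],h[1]),rgrip(-.044,-.30,.165),rgrip(-.044,-.10,.155),rgrip(.001,-.065,.135),rgrip(.001,-.065,.1085)])
P,Q=plan([rgrip(-.07,-.28,.21),(h[0]+[0,0,.09],h[1])],step=.0495)
print(); plan([h],P,Q,step=.034)
```

```text
[ 0.52254492 -0.17247327  0.02887379]
[0.495, -0.097, 0.199] 6 q [0.06, -0.18, 0.13, 2.11, -0.16, 0.86, 2.03] err 0.0 mg 0.311
[0.523, -0.172, 0.119] 3 q [0.12, 0.01, 0.17, 2.13, -0.14, 0.64, 1.89] err 0.0 mg 0.293
[0.523, -0.172, 0.029] 2 q [0.13, 0.16, 0.16, 2.2, -0.27, 0.42, 2.02] err 0.0001 mg 0.223
[0.523, -0.172, 0.149] 3 q [0.09, -0.03, 0.19, 2.1, -0.12, 0.71, 1.87] err 0.0 mg 0.325
[0.521, -0.092, 0.154] 2 q [0.03, -0.07, 0.14, 2.12, -0.18, 0.74, 2.05] err 0.0 mg 0.3
[0.483, 0.104, 0.144] 5 q [-0.13, -0.15, -0.2, 2.21, 0.03, 0.7, 1.41] err 0.0 mg 0.206
[0.52, 0.147, 0.124] 2 q [-0.15, -0.01, -0.26, 2.13, 0.13, 0.65, 1.26] err 0.0 mg 0.288
[0.52, 0.147, 0.097] 1 q [-0.15, 0.03, -0.26, 2.16, 0.16, 0.59, 1.23] err 0.0 mg 0.262
[[[0.05,-0.86,-0.08],[0.0,0.0,-0.0]],[[0.05,-0.87,-0.08],[0.0,0.01,-0.0]],[[0.05,-0.86,-0.08],[0.0,0.0,-0.0]],[[0.05,-0.87,-0.08],[0.0,0.01,-0.0]],[[0.06,-0.86,-0.08],[0.01,0.0,-0.01]]]
[[[0.12,-0.66,0.53],[0.18,0.0,0.45]],[[0.07,-0.65,0.54],[0.18,0.0,0.46]],[[0.02,-0.64,0.57],[0.19,-0.0,0.45]]]

[[[0.23,0.0,0.56],[-0.0,0.0,0.0]],[[0.22,0.0,0.55],[-0.0,0.0,0.0]],[[0.23,0.0,0.56],[-0.0,0.0,0.0]]]
```

>>> {"fn": "send_rows", "kwargs": {
  "plan": [
    [[0.05,-0.86,-0.08],[0,0,0]],
    [[0.05,-0.87,-0.08],[0,0.01,0]],
    [[0.05,-0.86,-0.08],[0,0,0]],
    [[0.05,-0.87,-0.08],[0,0.01,0]],
    [[0.06,-0.86,-0.08],[0.01,0,-0.01]]
  ],
  "hand": -1
}}

```text
time_s: 14.58
tcp_pos: [0.4921, -0.0793, 0.1972]
tool_rot: [-0.264, 2.749, 0.05]
wrist_force: [0.1, -0.2, -0.9]
width: 0.996
grasp_force: 0.0
```

>>> {"fn": "send_rows", "kwargs": {
  "plan": [
    [[0.12,-0.66,0.53],[0.18,0,0.45]],
    [[0.07,-0.65,0.54],[0.18,0,0.46]],
    [[0.02,-0.64,0.57],[0.19,0,0.45]],
    [[0,0,0],[0,0,0]],
    [[0,0,0],[0,0,0]]
  ]
}}

```text
time_s: 15.2
tcp_pos: [0.5231, -0.172, 0.1175]
tool_rot: [0.087, 2.759, -0.018]
wrist_force: [-0.5, 0.9, 0.5]
width: 1.0
grasp_force: 0.0
```

```bash
python3 st.py
python3 - <<'E'
from kin import *
CI={n:eyes.camera_info(n) for n in("side","top","wrist")}
s=monitor.sense(); pose=(s["tcp_pos"],s["tool_rot"])
im=eyes.camera("wrist")[:,:,::-1].copy(); hsv=cv2.cvtColor(im,cv2.COLOR_BGR2HSV); H,S,V=cv2.split(hsv)
k=(((H<6)|(H>174))&(S>120)).astype(np.uint8); k[:,:150]=0;k[:,370:]=0
cv2.imwrite("pics/w6.png",im)
rr=np.flatnonzero(k.sum(1)>8); print(rr[0])
for r in (rr[0],rr[0]+1,130,150,170,190,205):
    x=np.flatnonzero(k[r]); 
    if len(x): print(r,x[0],x[-1],onz("wrist",((x[0]+x[-1])/2,r),.05,pose).round(4))
h=grip([.546,-.174,.04],PSI); print("tcp err",(s["tcp_pos"]-h[0]).round(4))
c=A([.546,-.174,.04]);a=A([np.cos(PSI),np.sin(PSI),0]); print("pred low rim",proj("wrist",c-.065*a+[0,0,-.025],pose),proj("wrist",c-.065*a,pose))
# primer rest check in top/side
t=eyes.camera("top"); P=rk(0,.09,.0757)
cv2.imwrite("pics/t6.png",t[:,:,::-1]); cv2.imwrite("pics/s6.png",eyes.camera("side")[:,:,::-1])
E
```

```text
[0.121, 0.012, 0.168, 2.124, -0.143, 0.637, 1.895] [0.5231, -0.172, 0.1175] [0.0866, 2.7592, -0.0177]
113
113 244 265 [ 0.4702 -0.1699  0.05  ]
114 240 269 [ 0.4709 -0.17    0.05  ]
130 224 285 [ 0.483  -0.1708  0.05  ]
150 226 284 [ 0.4995 -0.1715  0.05  ]
170 227 282 [ 0.5177 -0.1732  0.05  ]
190 229 281 [ 0.5378 -0.1741  0.05  ]
205 229 280 [ 0.5544 -0.1757  0.05  ]
tcp err [0.0006 0.0005 0.0886]
pred low rim [255.94762673 109.53115116] [255.80155087 121.89763805]
```

>>> {"fn": "send_rows", "kwargs": {
  "plan": [
    [[0.23,0,0.56],[0,0,0]],
    [[0.22,0,0.55],[0,0,0]],
    [[0.23,0,0.56],[0,0,0]],
    [[0,0,0],[0,0,0]]
  ]
}}

```text
time_s: 15.85
tcp_pos: [0.5232, -0.172, 0.0275]
tool_rot: [0.087, 2.757, -0.018]
wrist_force: [-0.1, 0.3, 1.9]
width: 1.0
grasp_force: 0.6
```

```bash
python3 st.py
cat > chk.py <<'E'
from kin import *
import sys
def blob(n,a,b,box):
    a,b=cv2.imread(a).astype(int),cv2.imread(b).astype(int); x0,x1,y0,y1=box
    k=(np.abs(a-b).max(2)>25).astype(np.uint8)[y0:y1,x0:x1]; k=cv2.morphologyEx(k,cv2.MORPH_OPEN,np.ones((3,3)))
    c=cv2.connectedComponentsWithStats(k)
    for i in range(1,c[0]):
        if c[2][i,4]>60: print(n,(c[2][i][:4]+[x0,y0,0,0]).tolist(),c[2][i][4],(c[3][i]+[x0,y0]).round(1))
E
python3 - <<'E'
from chk import *
blob("side","pics/side0.png","pics/s6.png",(170,275,125,215)); blob("top","pics/top0.png","pics/t6.png",(150,250,150,240))
rz_=lambda y:.045+(.115-y)*np.tan(np.radians(12))
pts=[proj("side",rk(x,.09,.0757)+A([0,0,dz])) for x in (-.065,.065) for dz in (-.025,.025)]
print(A(pts).round(0).tolist(), proj("side",rk(0,.09,.0757)).round(1),proj("top",rk(-.05,.09,.0757)).round(1))
E
```

```text
[0.142, 0.167, 0.154, 2.194, -0.268, 0.422, 2.021] [0.5232, -0.172, 0.0275] [0.0874, 2.7574, -0.0176]
side [170, 125, 85, 76] 3336 [207.5 158.4]
side [223, 125, 12, 15] 146 [228.9 131.3]
side [233, 166, 17, 10] 62 [241.  170.7]
side [226, 188, 44, 27] 738 [248.7 204.3]
top [162, 199, 16, 29] 359 [169.3 213.4]
[[184.0, 174.0], [182.0, 162.0], [215.0, 160.0], [214.0, 149.0]] [199.3 161.1] [171.5 221.1]
```

The primer rests at the stop: the top blob is at (169,213) against about 170 predicted. Now I grip red.

>>> {"fn": "send_rows", "kwargs": {
  "plan": [
    [[0,0,0],[0,0,0]],
    [[0,0,0],[0,0,0]],
    [[0,0,0],[0,0,0]],
    [[0,0,0],[0,0,0]],
    [[0,0,0],[0,0,0]]
  ],
  "hand": 1,
  "force": 35
}}

```text
time_s: 16.48
tcp_pos: [0.5227, -0.1738, 0.0279]
tool_rot: [0.09, 2.757, -0.02]
wrist_force: [-0.1, -5.0, 1.1]
width: 0.567
grasp_force: 35.0
```

>>> {"fn": "send_rows", "kwargs": {
  "plan": [
    [[-0.15,0,-0.37],[0,0,0]],
    [[-0.3,0,-0.74],[0,0,0]],
    [[-0.3,0,-0.74],[0,0,0]],
    [[-0.15,0,-0.37],[0,0,0]],
    [[0,0,0],[0,0,0]]
  ]
}}

```text
time_s: 17.1
tcp_pos: [0.5236, -0.1725, 0.1486]
tool_rot: [0.088, 2.756, -0.018]
wrist_force: [0.5, 0.1, -2.4]
width: 0.567
grasp_force: 35.0
```

```bash
python3 st.py
python3 - <<'E'
from kin import *
im=eyes.camera("wrist")[:,:,::-1].copy(); hsv=cv2.cvtColor(im,cv2.COLOR_BGR2HSV); H,S,V=cv2.split(hsv)
k=(((H<6)|(H>174))&(S>120)).astype(np.uint8); k[:,:180]=0;k[:,340:]=0
rr=np.flatnonzero(k.sum(1)>15); print("red rim row",rr[0],np.flatnonzero(k[rr[0]+15])[[0,-1]])
g=cv2.cvtColor(cv2.imread("pics/w3.png"),cv2.COLOR_BGR2GRAY); print("primer col",g[160:185,258].tolist())
P,Q=plan([rgrip(-.044,-.28,.165),rgrip(-.044,-.10,.155)],step=.0495)
print();P,Q=plan([rgrip(.001,-.065,.135),rgrip(.001,-.065,.1085)],P,Q,step=.03)
E
```

```text
[0.102, -0.031, 0.185, 2.093, -0.118, 0.706, 1.87] [0.5236, -0.1725, 0.1486] [0.0881, 2.756, -0.0183]
red rim row 174 [217 299]
primer col [183, 180, 182, 182, 182, 183, 183, 187, 190, 188, 175, 142, 103, 81, 77, 76, 76, 77, 76, 80, 80, 77, 77, 81, 79]
[[[0.06,0.66,-0.07],[-0.18,-0.0,-0.45]],[[0.0,0.66,-0.05],[-0.18,-0.01,-0.45]],[[-0.04,0.67,-0.04],[-0.19,-0.0,-0.45]],[[0.02,0.9,0.05],[0.0,-0.0,-0.0]],[[0.02,0.9,0.05],[0.0,-0.0,-0.0]]]
[[[0.02,0.9,0.05],[0.0,-0.0,-0.0]],[[0.01,0.9,0.04],[0.0,-0.0,-0.0]]]

[[[-0.23,0.23,0.24],[0.0,-0.0,-0.0]],[[-0.23,0.23,0.23],[0.0,-0.0,-0.0]],[[-0.22,0.24,0.24],[0.0,-0.0,-0.0]],[[0.2,-0.0,0.49],[0.0,-0.0,-0.0]]]
```

>>> {"fn": "send_rows", "kwargs": {
  "plan": [
    [[0.06,0.66,-0.07],[-0.18,0,-0.45]],
    [[0,0.66,-0.05],[-0.18,-0.01,-0.45]],
    [[-0.04,0.67,-0.04],[-0.19,0,-0.45]],
    [[0.02,0.9,0.05],[0,0,0]],
    [[0.02,0.9,0.05],[0,0,0]]
  ]
}}

```text
time_s: 17.77
tcp_pos: [0.4986, 0.0167, 0.1469]
tool_rot: [-0.261, 2.75, 0.052]
wrist_force: [-0.3, 0.2, -2.4]
width: 0.566
grasp_force: 35.0
```

>>> {"fn": "send_rows", "kwargs": {
  "plan": [
    [[0.02,0.9,0.05],[0,0,0]],
    [[0.01,0.9,0.04],[0,0,0]],
    [[0,0,0],[0,0,0]]
  ]
}}

```text
time_s: 18.15
tcp_pos: [0.4815, 0.1069, 0.1423]
tool_rot: [-0.27, 2.749, 0.053]
wrist_force: [-0.6, -1.0, -1.8]
width: 0.564
grasp_force: 35.0
```

>>> {"fn": "send_rows", "kwargs": {
  "plan": [
    [[-0.22,0.23,0.24],[0,0,0]],
    [[-0.22,0.23,0.23],[0,0,0]],
    [[-0.22,0.24,0.24],[0,0,0]],
    [[0,0,0],[0,0,0]],
    [[0,0,0],[0,0,0]]
  ]
}}

```text
time_s: 18.77
tcp_pos: [0.519, 0.1456, 0.1227]
tool_rot: [-0.261, 2.749, 0.051]
wrist_force: [-0.5, -0.9, -2.0]
width: 0.569
grasp_force: 35.0
```

```bash
python3 st.py
python3 - <<'E'
from kin import *
t=rgrip(.0,-.065,.1085)
P,Q=plan([t],step=.015); s=monitor.sense(); print(s["wrist_force"],t[0]-s["tcp_pos"])
E
```

```text
[-0.146, -0.011, -0.263, 2.135, 0.129, 0.648, 1.262] [0.519, 0.1456, 0.1227] [-0.2611, 2.7491, 0.0509]
[[[0.09,0.01,0.24],[-0.0,-0.01,-0.0]],[[0.09,0.01,0.23],[-0.0,-0.0,-0.01]]]
[-0.5011118  -0.85534097 -2.02705153] [ 0.00039738  0.00106586 -0.02532263]
```

>>> {"fn": "send_rows", "kwargs": {
  "plan": [
    [[0.09,0.01,0.24],[0,0,0]],
    [[0.1,0.01,0.25],[0,0,0]],
    [[0,0,0],[0,0,0]]
  ]
}}

```text
time_s: 19.15
tcp_pos: [0.5194, 0.1478, 0.0962]
tool_rot: [-0.263, 2.748, 0.052]
wrist_force: [-0.2, -0.6, -1.7]
width: 0.565
grasp_force: 35.0
```

>>> {"fn": "send_rows", "kwargs": {
  "plan": [
    [[0,0,0],[0,0,0]],
    [[0,0,0],[0,0,0]],
    [[0,0,-0.9],[0,0,0]],
    [[0,0,-0.9],[0,0,0]],
    [[0.3,0,-0.2],[0,0,0]]
  ],
  "hand": -1
}}

```text
time_s: 19.77
tcp_pos: [0.4706, 0.1386, 0.1882]
tool_rot: [-0.261, 2.741, 0.053]
wrist_force: [0.2, 0.3, -0.7]
width: 0.98
grasp_force: 0.0
```

```bash
python3 st.py
python3 - <<'E'
from kin import *
v=grip([.542,-.2626,.04],PSI); print(v[0])
s=monitor.sense()
q=sim(s["joints"],[rgrip(-.07,-.30,.21),(v[0]+[0,0,.09],v[1]),v,(v[0]+[0,0,.12],v[1]),rgrip(-.044,-.30,.165),rgrip(-.044,-.10,.155),rgrip(.001,-.065,.135),rgrip(.001,-.065,.1085)])
P,Q=plan([rgrip(-.07,-.28,.21),(v[0]+[0,0,.09],v[1])],step=.0495)
print(); plan([v],P,Q,step=.034)
E
```

```text
[-0.144, -0.213, -0.268, 2.163, 0.039, 0.805, 1.322] [0.4706, 0.1386, 0.1882] [-0.2612, 2.7413, 0.0533]
[ 0.51854492 -0.26107327  0.02887379]
[0.495, -0.097, 0.199] 6 q [-0.01, -0.18, 0.19, 2.11, -0.14, 0.86, 2.02] err 0.0 mg 0.308
[0.519, -0.261, 0.119] 5 q [0.12, 0.09, 0.38, 2.05, -0.3, 0.68, 2.2] err 0.0 mg 0.372
[0.519, -0.261, 0.029] 2 q [0.17, 0.24, 0.33, 2.11, -0.5, 0.49, 2.39] err 0.0001 mg 0.209
[0.519, -0.261, 0.149] 3 q [0.08, 0.05, 0.41, 2.02, -0.26, 0.74, 2.15] err 0.0 mg 0.401
[0.521, -0.092, 0.154] 4 q [-0.07, -0.08, 0.24, 2.13, -0.17, 0.74, 2.04] err 0.0 mg 0.295
[0.483, 0.104, 0.144] 5 q [-0.22, -0.16, -0.11, 2.22, 0.06, 0.7, 1.39] err 0.0 mg 0.202
[0.52, 0.147, 0.124] 2 q [-0.25, -0.02, -0.16, 2.14, 0.13, 0.65, 1.26] err 0.0 mg 0.283
[0.52, 0.147, 0.097] 1 q [-0.25, 0.02, -0.16, 2.16, 0.16, 0.59, 1.24] err 0.0 mg 0.257
[[[0.06,-0.87,-0.07],[0.0,0.01,-0.0]],[[0.06,-0.86,-0.07],[0.0,0.01,-0.0]],[[0.06,-0.87,-0.07],[0.0,0.0,-0.0]],[[0.06,-0.86,-0.07],[0.0,0.01,-0.0]],[[0.06,-0.87,-0.08],[0.0,0.0,-0.01]]]
[[[0.15,-0.74,0.28],[0.11,-0.0,0.27]],[[0.12,-0.74,0.3],[0.11,-0.0,0.27]],[[0.08,-0.74,0.31],[0.11,-0.0,0.27]],[[0.04,-0.74,0.33],[0.11,-0.0,0.28]],[[0.01,-0.73,0.34],[0.11,-0.0,0.27]]]

[[[0.23,0.0,0.56],[0.0,-0.0,0.0]],[[0.22,0.0,0.56],[0.0,-0.0,0.0]],[[0.23,0.0,0.55],[0.0,-0.0,0.0]]]
```

>>> {"fn": "send_rows", "kwargs": {
  "plan": [
    [[0.06,-0.87,-0.07],[0,0.01,0]],
    [[0.06,-0.86,-0.07],[0,0.01,0]],
    [[0.06,-0.87,-0.07],[0,0,0]],
    [[0.06,-0.86,-0.07],[0,0.01,0]],
    [[0.06,-0.87,-0.08],[0,0,0]]
  ],
  "hand": -1
}}

```text
time_s: 20.4
tcp_pos: [0.4903, -0.08, 0.196]
tool_rot: [-0.262, 2.751, 0.051]
wrist_force: [1.5, 0.1, -0.3]
width: 0.997
grasp_force: 0.0
```

>>> {"fn": "send_rows", "kwargs": {
  "plan": [
    [[0.15,-0.74,0.28],[0.11,0,0.27]],
    [[0.12,-0.74,0.3],[0.11,0,0.27]],
    [[0.08,-0.74,0.31],[0.11,0,0.27]],
    [[0.04,-0.74,0.33],[0.11,0,0.28]],
    [[0.01,-0.73,0.34],[0.11,0,0.27]]
  ]
}}

```text
time_s: 21.02
tcp_pos: [0.5169, -0.2632, 0.1155]
tool_rot: [0.093, 2.761, -0.02]
wrist_force: [0.3, 0.5, 0.6]
width: 0.997
grasp_force: 0.0
```

>>> {"fn": "send_rows", "kwargs": {
  "plan": [
    [[0,0,0],[0,0,0]],
    [[0,0,0],[0,0,0]]
  ]
}}

```text
time_s: 21.28
tcp_pos: [0.5167, -0.2614, 0.1158]
tool_rot: [0.09, 2.762, -0.018]
wrist_force: [-0.2, 0.0, 1.3]
width: 1.004
grasp_force: 0.0
```

```bash
python3 st.py
python3 - <<'E'
from chk import *
s=monitor.sense(); pose=(s["tcp_pos"],s["tool_rot"])
im=eyes.camera("wrist")[:,:,::-1].copy(); hsv=cv2.cvtColor(im,cv2.COLOR_BGR2HSV); H,S,V=cv2.split(hsv)
cv2.imwrite("pics/w7.png",im); cv2.imwrite("pics/t7.png",eyes.camera("top")[:,:,::-1]); cv2.imwrite("pics/s7.png",eyes.camera("side")[:,:,::-1])
k=((H>20)&(H<32)&(S>150)&(V>110)).astype(np.uint8); k[:,:180]=0;k[:,340:]=0; k[200:]=0
rr=np.flatnonzero(k.sum(1)>8); print(rr[0])
for r in (rr[0]+10,rr[0]+25,rr[0]+40):
    x=np.flatnonzero(k[r]); print(r,x[0],x[-1])
c=A([.542,-.2626,.04]);a=A([np.cos(PSI),np.sin(PSI),0]); print("pred low rim",proj("wrist",c-.065*a+[0,0,-.025],pose),proj("wrist",c-.065*a,pose))
v=grip([.542,-.2626,.04],PSI); print("tcp err",(s["tcp_pos"]-v[0]).round(4))
blob("top","pics/top0.png","pics/t7.png",(150,250,190,240))
h=cv2.cvtColor(cv2.imread("pics/t7.png"),cv2.COLOR_BGR2HSV)[190:240,150:250]; k=((h[...,0]<6)|(h[...,0]>174))&(h[...,1]>120)
ys,xs=np.nonzero(k); ok=xs.size; print("red px",ok,xs.min()+150,xs.max()+150,ys.min()+190,ys.max()+190,xs.mean()+150,ys.mean()+190)
for y,z in ((.09,.0757),(.041,.0861)): print([proj("top",rk(x,y,z)).round(1).tolist() for x in (-.065,-.02)])
E
```

```text
[0.126, 0.094, 0.371, 2.049, -0.3, 0.678, 2.199] [0.5167, -0.2614, 0.1158] [0.0898, 2.7622, -0.0184]
116
126 224 284
141 224 284
156 225 284
pred low rim [257.07398295 113.36689975] [257.027495   125.97410303]
tcp err [-0.0018 -0.0003  0.0869]
top [161, 190, 27, 9] 127 [174.3 194.2]
top [162, 197, 30, 31] 744 [176.4 212. ]
red px 439 172 191 190 224 181.70842824601368 208.0478359908884
[[172.1, 225.5], [170.2, 212.4]]
[[186.2, 222.5], [184.2, 209.3]]
```

Red rests beside the primer: the two-can blob spans columns 162–192, as predicted. The varnish is centred, so I descend.

>>> {"fn": "send_rows", "kwargs": {
  "plan": [
    [[0.19,0,0.56],[0,0,0]],
    [[0.19,0,0.55],[0,0,0]],
    [[0.2,0,0.54],[0,0,0]],
    [[0,0,0],[0,0,0]]
  ]
}}

```text
time_s: 21.92
tcp_pos: [0.5191, -0.2609, 0.0268]
tool_rot: [0.09, 2.765, -0.017]
wrist_force: [-0.5, 0.6, 1.0]
width: 1.001
grasp_force: 0.0
```

>>> {"fn": "send_rows", "kwargs": {
  "plan": [
    [[0,0,0],[0,0,0]],
    [[0,0,0],[0,0,0]],
    [[0,0,0],[0,0,0]],
    [[0,0,0],[0,0,0]],
    [[0,0,0],[0,0,0]]
  ],
  "hand": 1,
  "force": 35
}}

```text
time_s: 22.55
tcp_pos: [0.5204, -0.2641, 0.0291]
tool_rot: [0.093, 2.76, -0.022]
wrist_force: [0.0, -4.7, 0.7]
width: 0.566
grasp_force: 35.0
```

>>> {"fn": "send_rows", "kwargs": {
  "plan": [
    [[-0.15,0,-0.37],[0,0,0]],
    [[-0.3,0,-0.74],[0,0,0]],
    [[-0.3,0,-0.74],[0,0,0]],
    [[-0.15,0,-0.37],[0,0,0]],
    [[0,0,0],[0,0,0]]
  ]
}}

```text
time_s: 23.18
tcp_pos: [0.5217, -0.2623, 0.1494]
tool_rot: [0.09, 2.76, -0.019]
wrist_force: [0.7, -0.3, -2.0]
width: 0.569
grasp_force: 35.0
```

```bash
python3 st.py
python3 - <<'E'
from kin import *
im=eyes.camera("wrist")[:,:,::-1].copy(); hsv=cv2.cvtColor(im,cv2.COLOR_BGR2HSV); H,S,V=cv2.split(hsv)
k=((H>20)&(H<32)&(S>150)&(V>110)).astype(np.uint8); k[:,:180]=0;k[:,340:]=0;k[230:]=0
rr=np.flatnonzero(k.sum(1)>15); print("rim row",rr[0],np.flatnonzero(k[rr[0]+15])[[0,-1]])
P,Q=plan([rgrip(-.044,-.28,.165),rgrip(-.044,-.10,.155)],step=.0495)
E
```

```text
[0.092, 0.057, 0.399, 2.008, -0.257, 0.746, 2.152] [0.5217, -0.2623, 0.1494] [0.09, 2.7596, -0.0195]
rim row 168 [217 298]
[[[0.06,0.94,-0.06],[-0.14,-0.01,-0.34]],[[0.01,0.95,-0.04],[-0.14,-0.01,-0.34]],[[-0.05,0.94,-0.01],[-0.14,-0.01,-0.34]],[[-0.1,0.94,0.01],[-0.13,-0.0,-0.34]],[[0.02,0.9,0.05],[-0.0,-0.0,-0.0]]]
[[[0.02,0.9,0.05],[-0.0,-0.0,-0.0]],[[0.02,0.9,0.04],[-0.0,-0.0,-0.0]],[[0.01,0.9,0.05],[-0.0,-0.0,-0.0]]]
```

>>> {"fn": "send_rows", "kwargs": {
  "plan": [
    [[0.06,0.94,-0.06],[-0.14,-0.01,-0.34]],
    [[0.01,0.95,-0.04],[-0.14,-0.01,-0.34]],
    [[-0.05,0.94,-0.01],[-0.14,-0.01,-0.34]],
    [[-0.1,0.94,0.01],[-0.13,0,-0.34]],
    [[0.02,0.9,0.05],[0,0,0]]
  ]
}}

```text
time_s: 23.85
tcp_pos: [0.5078, -0.0275, 0.15]
tool_rot: [-0.263, 2.749, 0.051]
wrist_force: [-0.3, 0.2, -1.9]
width: 0.563
grasp_force: 35.0
```

>>> {"fn": "send_rows", "kwargs": {
  "plan": [
    [[0.02,0.9,0.05],[0,0,0]],
    [[0.02,0.9,0.04],[0,0,0]],
    [[0.01,0.9,0.05],[0,0,0]],
    [[0,0,0],[0,0,0]]
  ]
}}

```text
time_s: 24.35
tcp_pos: [0.4816, 0.1065, 0.1421]
tool_rot: [-0.27, 2.749, 0.052]
wrist_force: [-0.3, 0.2, -3.1]
width: 0.567
grasp_force: 35.0
```

>>> {"fn": "send_rows", "kwargs": {
  "plan": [
    [[-0.24,0.23,0.24],[0,0,0]],
    [[-0.24,0.23,0.24],[0,0,0]],
    [[-0.24,0.24,0.24],[0,0,0]],
    [[0,0,0],[0,0,0]],
    [[0,0,0],[0,0,0]]
  ]
}}

```text
time_s: 24.98
tcp_pos: [0.5221, 0.1457, 0.1232]
tool_rot: [-0.261, 2.749, 0.05]
wrist_force: [-0.8, -0.8, -2.3]
width: 0.568
grasp_force: 35.0
```

```bash
python3 st.py
python3 - <<'E'
from kin import *
t=rgrip(.003,-.065,.1085)
P,Q=plan([t],step=.015); s=monitor.sense(); print(s["wrist_force"],t[0]-s["tcp_pos"])
E
```

```text
[-0.243, -0.01, -0.165, 2.133, 0.132, 0.65, 1.261] [0.5221, 0.1457, 0.1232] [-0.2613, 2.7489, 0.0496]
[[[0.09,0.01,0.24],[-0.0,-0.01,-0.0]],[[0.09,0.02,0.24],[-0.01,-0.0,-0.01]]]
[-0.79853603 -0.84725433 -2.34732758] [ 0.00032615  0.00155007 -0.02582336]
```

>>> {"fn": "send_rows", "kwargs": {
  "plan": [
    [[0.09,0.01,0.24],[0,0,0]],
    [[0.09,0.02,0.24],[0,0,0]],
    [[0,0,0],[0,0,0]]
  ]
}}

```text
time_s: 25.35
tcp_pos: [0.5227, 0.1485, 0.0975]
tool_rot: [-0.263, 2.747, 0.05]
wrist_force: [-0.1, 0.8, -1.9]
width: 0.569
grasp_force: 35.0
```

>>> {"fn": "send_rows", "kwargs": {
  "plan": [
    [[0,0,0],[0,0,0]],
    [[0,0,0],[0,0,0]],
    [[0,0,-0.9],[0,0,0]],
    [[0,0,-0.9],[0,0,0]],
    [[0.3,0,-0.2],[0,0,0]]
  ],
  "hand": -1
}}

```text
time_s: 25.98
tcp_pos: [0.4739, 0.1394, 0.1894]
tool_rot: [-0.261, 2.741, 0.053]
wrist_force: [-0.0, 0.4, -0.6]
width: 0.981
grasp_force: 0.0
```

>>> {"fn": "send_rows", "kwargs": {
  "plan": [
    [[0.06,-0.87,-0.07],[0,0,0]],
    [[0.06,-0.86,-0.07],[0,0,0]],
    [[0.06,-0.87,-0.07],[0,0,0]],
    [[0.06,-0.86,-0.07],[0,0,0]],
    [[0.06,-0.87,-0.08],[0,0,0]]
  ]
}}

```text
time_s: 26.6
tcp_pos: [0.4934, -0.0793, 0.1972]
tool_rot: [-0.262, 2.746, 0.05]
wrist_force: [0.7, -0.4, -0.1]
width: 1.004
grasp_force: 0.0
```

>>> {"fn": "send_rows", "kwargs": {
  "plan": [
    [[0,-0.8,0],[0,0,0]],
    [[0,-0.8,0],[0,0,0]],
    [[0,0,0],[0,0,0]],
    [[0,0,0],[0,0,0]],
    [[0,0,0],[0,0,0]]
  ]
}}

```text
time_s: 27.22
tcp_pos: [0.5085, -0.1552, 0.1968]
tool_rot: [-0.264, 2.747, 0.051]
wrist_force: [0.9, 0.5, 0.7]
width: 0.996
grasp_force: 0.0
```

Run:
```python
from chk import *
cv2.imwrite("pics/t8.png",eyes.camera("top")[:,:,::-1]); cv2.imwrite("pics/s8.png",eyes.camera("side")[:,:,::-1])
s=monitor.sense(); print(s["time_s"],s["tcp_pos"],s["wrist_force"],s["width"])
blob("top","pics/top0.png","pics/t8.png",(150,250,190,240))
h=cv2.cvtColor(cv2.imread("pics/t8.png"),cv2.COLOR_BGR2HSV); H,S,V=cv2.split(h)
for n,k in dict(red=((H<6)|(H>174))&(S>120),yellow=(H>20)&(H<32)&(S>150)).items():
    k=k.astype(np.uint8); k[:198]=0;k[240:]=0;k[:,:155]=0;k[:,250:]=0
    ys,xs=np.nonzero(k)
    if xs.size: print(n,xs.size,xs.min(),xs.max(),ys.min(),ys.max(),xs.mean().round(1),ys.mean().round(1))
for y,z in ((.09,.0757),(.041,.0861),(-.008,.0966)): print([proj("top",rk(x,y,z)).round(1).tolist() for x in (-.065,-.048,-.02)],[proj("side",rk(x,y,z)).round(1).tolist() for x in (-.065,-.048,-.02)])
h=cv2.cvtColor(cv2.imread("pics/s8.png"),cv2.COLOR_BGR2HSV); H,S,V=cv2.split(h)
for n,k in dict(red=((H<6)|(H>174))&(S>120),yellow=(H>20)&(H<32)&(S>150)&(V>100)).items():
    k=k.astype(np.uint8); k[:140]=0;k[210:]=0;k[:,:175]=0;k[:,275:]=0
    ys,xs=np.nonzero(k)
    if xs.size: print("side",n,xs.size,xs.min(),xs.max(),ys.min(),ys.max(),xs.mean().round(1),ys.mean().round(1))
```

```text
27.325 [ 0.50850487 -0.1553948   0.19690392] [ 0.54667444 -0.30658282  0.49642758] 1.0013144539447496
top [161, 190, 38, 9] 168 [178.6 193.5]
top [162, 195, 44, 33] 1066 [182.4 211. ]
red 353 173 191 198 224 181.8 210.9
yellow 150 190 205 209 221 197.2 214.8
[[172.1, 225.5], [171.4, 220.6], [170.2, 212.4]] [[183.2, 168.0], [187.5, 166.2], [194.4, 163.2]]
[[186.2, 222.5], [185.4, 217.5], [184.2, 209.3]] [[190.5, 172.4], [194.8, 170.4], [201.9, 167.3]]
[[200.4, 219.4], [199.6, 214.3], [198.3, 206.1]] [[198.1, 176.9], [202.6, 174.9], [209.8, 171.6]]
side red 158 186 207 157 176 194.8 165.8
side yellow 135 195 208 167 181 201.6 173.8
```

All three cans are in a row: the varnish cap is at (197,215) and red at (182,211), with the expected 14 px spacing. The arm is clear, so I hand in.

```bash
python3 -c "
from plant import ctrl
print(ctrl.job_done())"
```

```text
the job is handed in; nothing more can be done
None
```

The job is handed in: the last camera check shows primer, red and varnish in a row against the outlet stop with caps to the front and the arm clear, at 27 s of the allowed 64 s; the judge returned no verdict.

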